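# Show the tall tube to the bottom-code reader

### The job

Fold the code reader's part-open hinged cover up until it stands straight upright, square to the reader's top, and leave it standing so. Then take the tall tube out of the rack, carry it over the top of the splash guard and hold it upright, centred over the reader's round window with its foot about 10 mm above the window; neither the tube nor its cap may touch the reader, its cover or the guard, and everything else stays where it is. The program finishes while the gripper is still holding the tube there, at rest in the air.

Things in the scene. Friction and masses are not known exactly. Their poses are not given: they have to be found in the camera images.
- reader: Bench code reader, fixed: white box 120 mm along its x, 140 mm along its y (y -90 to +50 mm), top face 60 mm above the table. Origin on the table straight below the window centre; z up. Its cover's hinge lies along its x axis at y = -82 mm, z = 67 mm.
- window (a point): Centre of the upper face of the reader's round window, 61.5 mm above the table: black disc 42 mm across in a grey ring 54 mm across, the ring's face level with it. Axes as the reader's, z up.
- cover (a joint): Angle in rad of the reader's grey hinged cover: 0 = flat over the window, pi/2 = straight upright, at most 2.2 (leaning back). Starts part open. Stiff hinge: it stays where it is left (about 0.25 N m to move it). The cover is a plate 110 mm wide (along the hinge), 5 mm thick, reaching 120 mm from the hinge; a tab on its free edge goes on to 172 mm.
- cover_tab (a point): Mid-point of the cover's tab, 155 mm from the hinge axis; the tab is 30 mm wide and 8 mm thick, 120 to 172 mm from the hinge. Moves with the cover: x along the hinge (the reader's x), y from the hinge out along the tab, z out of the outer face. Its side edges can be pinched from above, fingers closing along x; it can turn between the pads.
- tube: The tall capped sample tube: 115 mm tall, body 25 mm across, cap 29 mm across and 24 mm high (the top 24 mm). Origin at the centre of its foot, z up along it. About 45 g. Stands in one of the rack's three holes (which one varies), foot 10 mm above the table, so its cap's top is at 125 mm.
- short_a: Short capped tube, 78 mm tall, otherwise like the tall one, in the rack; leave it there. Origin at the centre of its foot.
- short_b: Another short capped tube, 78 mm tall, in the rack; leave it there. Origin at the centre of its foot.
- rack: White block rack, fixed: 200 mm (its x) by 66 mm (its y), 50 mm high, with three round holes 28 mm across and 40 mm deep in a row along its x at -62, 0 and +62 mm. Origin at the centre of its underside.
- guard: Splash guard, fixed: upright grey panel 240 mm long (its x), 5 mm thick, 120 mm high, on two low feet 50 mm deep, standing between rack and reader. Origin at the centre of its underside on the table.
- tape: Loose roll of tape lying flat, 58 mm across, 16 mm high; bystander. Origin at the centre of its underside.
- spare_cap: Loose spare tube cap, 29 mm across, 22 mm high; bystander between rack and guard. Origin at the centre of its underside.
- packet: Loose flat paper packet, 110 x 26 x 6 mm; bystander between guard and reader. Origin at the centre of its underside.
- bottle: Loose small bottle, 48 mm across, 110 mm tall; bystander. Origin at the centre of its underside.
- cup: Loose clear specimen cup, 64 mm across, 65 mm tall; bystander. Origin at the centre of its underside.
- marker: Loose marker pen, 130 mm long, 16 mm thick, lying along its x; bystander. Origin on the table under its middle.
There are look-alikes about, which are no part of the job. What is shaped like the reader but purple is not meant.

How it is judged:
By the outcome, as a careful person would: the job done as asked, in the order asked, and still so for the second after the job is handed in, while the arm keeps its last pose, push and grip.
It also fails if it takes over 64 s, if anything falls off the work surface, if the arm or the gripper's body presses on something with over 40 N, if the wrist force passes 120 N, or if a joint passes its speed limit or range.

### The arm

A 7-joint arm with a two-finger parallel gripper is mounted at the origin on the work surface. World frame = base frame: x ahead of the robot, y to its left, z up, the work surface at z = 0. Lengths are in m, angles in rad, forces in N, time in s.
With the tool pointing down it reaches from about 0.425 to 0.925 m from the base axis. Payload 6.8 kg.
Tool frame: the origin (TCP) lies midway between the tips of the shut fingers; the grasp point (between the pads) lies 19 mm behind it; z points along the fingers, y is the direction in which the jaws open and shut (so a half turn about z gives the same grasp; the last joint's range is limited). The gripper opens to 85 mm and grips with 20 to 120 N. Pads are 22 mm wide; open, the fingers measure 114 mm over their backs; the gripper's body (76 mm by 85 mm) begins 54 mm behind the grasp point. The pads swing forward as they close: fully open they stand 13 mm farther back than shut.
Start: joints at [-1.277, 0.477, 0.022, 1.555, -0.011, 1.109, -0.083], TCP at [0.264, 0.621, 0.231] pointing down, gripper open.
Joint ranges: [-2.96, 2.96], [-0.34, 2.1], [-1.41, 1.46], [0.24, 2.44], [-1.37, 4.51], [0.17, 1.92], [-2.96, 2.96]. Speed limits (rad/s): [2.39, 2.39, 3.14, 3.14, 3.14, 3.14, 3.14].

### API

Orientations are given as a unit quaternion [w, x, y, z].
In Python, from station import * gives the robot as it stands. The module is installed in compiled form; this text tells all that it offers.
- The arm moves only by the tool jog_arm, never from a script. Its arguments are lists of equal length, an entry for each row: "dp": the shift along the tool's x, y, z in units of 25 mm (1.0 is 25 mm), a list of three; "angular": the turn, a rotation vector about the tool's x, y, z in units of 5 degrees (1.0 is 5 degrees), a list of three; "claw": the finger opening in mm, from 0 to 85.4. A call has exactly 5 rows; each row is the pose to reach, as a shift and turn from the pose commanded when the call began, along the tool's axes at that moment; what a row does not reach only later rows make up. A row lasts 1/10 s, in which the tool goes at most 50 mm and 8.59 degrees, less where a joint would pass 70% of its speed; a pose out of reach is approached as far as the arm can. A call with a gripper value outside its range is refused whole. The fingers move at their own pace and stop on an object; "grip_force" is the grip in N (left out, the last holds). Time passes only in rows, so rows that repeat a pose let the fingers close, or fill a call up. It gives the time, the measured TCP pose, the force and the opening at its end, in the units of the state.
- get_obs(): the state, without advancing time (a new reading comes with each control period).
- read_camera(name): name is "scene" or "top" or "wrist"; returns a dict with "pixels" (384x512x3 uint8, blue, green, red), "camera_matrix" (3x3 intrinsics, pixels), "rvec" (rotation vector, rad) and "tvec" (3), from world to camera coordinates, as OpenCV has them. Camera axes: x right, y down, z forward; pixel columns grow to the right and rows downward; lengths in m; the calibration is good to about 2 mm. A picture is of the moment at which its call begins. There is no depth.
- hand_in(): hands the job in, once; it reports no verdict.
The state is a dict: "t": time; "q": joint angles; "joint_vel": joint speeds; "joint_torque": joint torques, N m; "eef_pos": TCP position; "tool_rot": TCP orientation; "contact_force": force on the tool from outside, world axes, zero at the start; "torque": the same for the moment, N m; "gripper_width": opening from 0.0 (shut) to 1.0 (fully open).
Only numpy, scipy, OpenCV 4.12 (cv2) and the standard library are available. Lean on these libraries where they do the work, as an engineer would, in place of code of your own. Each camera call takes 0.05 s, during which the arm holds its last target.

## Working session

There is one attempt and no reset: what is moved stays moved. The work goes in short steps, Python scripts to look and compute and a tool call to move; the robot and the scene stay as the last step left them, time stands still between calls to the robot, and variables do not carry over. Pictures are saved under pics/ and viewed, and the job is handed in when it is done.

Besides the shell and the picture viewer there is one more tool, called after ">>>" as a command line: name --argument value ..., lists and objects as JSON in quotes. jog_arm: Moves the arm, as the interface text tells. Its arguments: {"type":"object","properties":{"dp":{"type":"array","items":{"type":"array","items":{"type":"number"}}},"angular":{"type":"array","items":{"type":"array","items":{"type":"number"}}},"claw":{"type":"array","items":{"type":"number"}},"grip_force":{"type":"number"}},"required":["dp","angular","claw"]}

```bash
mkdir -p pics
cat > h.py <<'E'
import numpy as np, cv2, pickle
from scipy.spatial.transform import Rotation as R
def snap(names,tag):
    from station import read_camera
    for n in names:
        d=read_camera(n); pickle.dump(d,open(f'pics/{tag}_{n}.pkl','wb')); cv2.imwrite(f'pics/{tag}_{n}.png',np.array(d['pixels']))
def load(tag,n): return pickle.load(open(f'pics/{tag}_{n}.pkl','rb'))
def ray(d,u,v):
    K=np.array(d['camera_matrix']);Rm=cv2.Rodrigues(np.array(d['rvec'],float))[0];t=np.array(d['tvec'],float).ravel()
    c=-Rm.T@t; r=Rm.T@np.linalg.inv(K)@np.array([u,v,1.]); return c,r/np.linalg.norm(r)
def onz(d,u,v,z):
    c,r=ray(d,u,v); return c+r*(z-c[2])/r[2]
def proj(d,P):
    return cv2.projectPoints(np.array(P,float).reshape(-1,1,3),np.array(d['rvec'],float),np.array(d['tvec'],float),np.array(d['camera_matrix'],float),None)[0].reshape(-1,2)
def tri(obs):
    A=np.zeros((3,3));b=np.zeros(3)
    for d,u,v in obs:
        c,r=ray(d,u,v);M=np.eye(3)-np.outer(r,r);A+=M;b+=M@c
    return np.linalg.solve(A,b)
E
python3 - <<'E'
from h import *
from station import *
print(get_obs())
snap(['scene','top','wrist'],'a')
for n in ['scene','top','wrist']:
    d=load('a',n);print(n,ray(d,256,192))
E
```

```text
{'t': 0.0, 'q': array([-1.2770747 ,  0.47782259,  0.02234623,  1.55645119, -0.01151893,
        1.10930105, -0.08309567]), 'joint_vel': array([ 0.00204866,  0.0010115 ,  0.00166448,  0.00098163,  0.00183427,
       -0.00103003,  0.00249806]), 'joint_torque': array([-4.91470331e-06, -5.96447933e+01,  1.60808869e+00, -2.81184751e+01,
        1.24994642e-02,  9.60174773e-03,  1.09158182e-05]), 'eef_pos': array([0.26376949, 0.62068364, 0.23031087]), 'tool_rot': array([-1.23434198e-04,  1.99556078e-01,  9.79885969e-01, -9.18781462e-04]), 'contact_force': array([-0.49128284,  0.45343833, -0.05319494]), 'torque': array([-0.0189253 , -0.03011001,  0.01360334]), 'gripper_width': 0.999520897827589}
scene (array([1.07218566, 0.39256656, 0.72270337]), array([-0.55951333, -0.43541676, -0.70523548]))
top (array([ 0.44320976, -0.00682198,  0.99319997]), array([ 0.12357682,  0.01888244, -0.99215534]))
wrist (array([0.19003446, 0.65259853, 0.37435865]), array([ 0.29243868, -0.11384912, -0.94948302]))
```

View pics/a_scene.png

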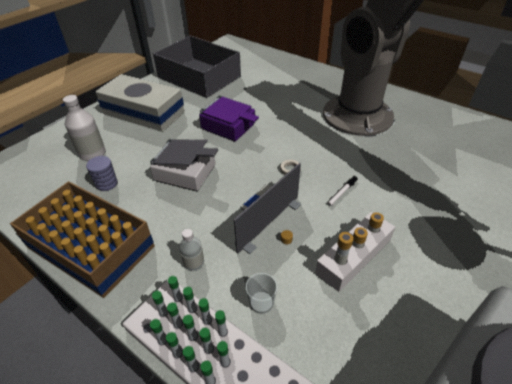

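View pics/a_top.png

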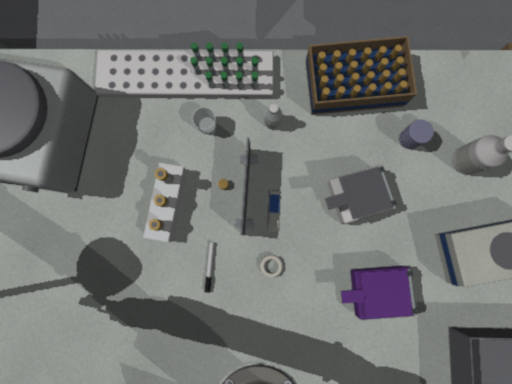

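Run:
```python
from h import *
s=load('a','scene')['pixels'];t=load('a','top')['pixels']
a=cv2.resize(s[125:200,135:225],None,fx=5,fy=5,interpolation=cv2.INTER_CUBIC)
b=cv2.resize(t[155:235,315:405],None,fx=5,fy=5,interpolation=cv2.INTER_CUBIC)
o=np.zeros((400,900,3),np.uint8);o[:375,:450]=a;o[:400,450:]=b
cv2.imwrite('pics/c1.png',cv2.resize(o,(792,352)))
a=cv2.resize(s[200:290,310:400],None,fx=4,fy=4,interpolation=cv2.INTER_CUBIC)
b=cv2.resize(t[155:250,135:235],None,fx=4,fy=4,interpolation=cv2.INTER_CUBIC)
o=np.zeros((400,800,3),np.uint8);o[:360,:360]=a;o[:380,400:]=b
cv2.imwrite('pics/c2.png',o)
```

```text
(no output)
```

View pics/c1.png

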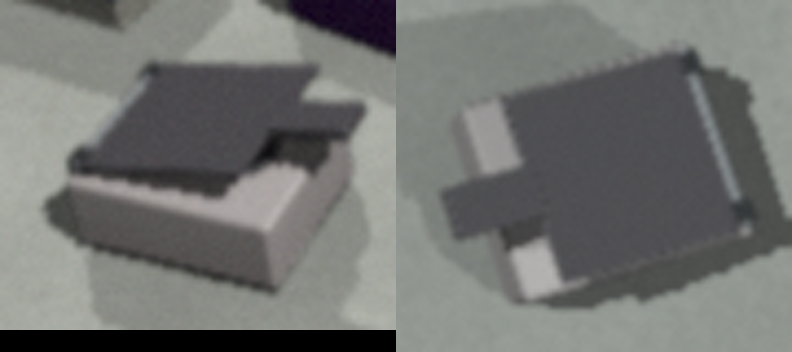

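View pics/c2.png

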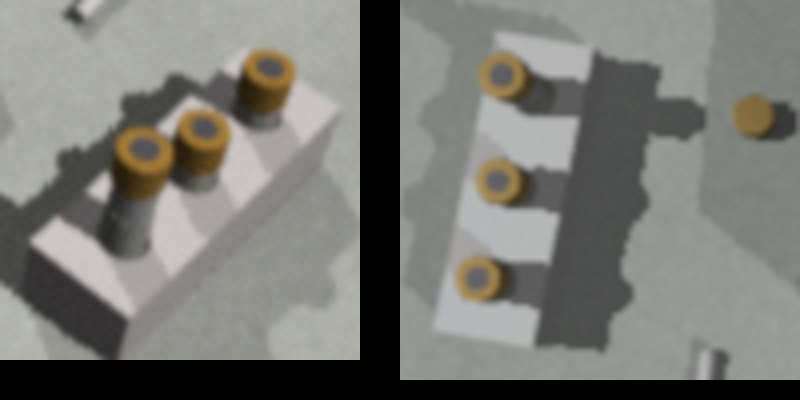

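View pics/a_wrist.png

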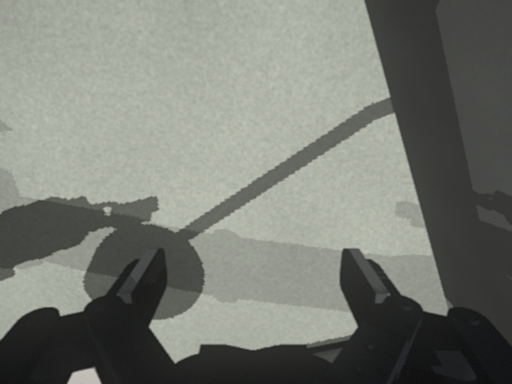

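Run:
```python
from h import *
s=load('a','scene');t=load('a','top')
sc=lambda X,Y:(135+X/4.4-.4,125+Y/4.4-.4)
tc=lambda X,Y:(315+(X-396)/4.4-.4,155+Y/4.4-.4)
print('front corners scene z60',[onz(s,*sc(*p),.06).round(4) for p in [(265,232),(350,160),(72,178)]])
print('front corners top z60',[onz(t,*tc(*p),.06).round(4) for p in [(466,104),(512,292)]])
print('hinge top z67',[onz(t,*tc(*p),.067).round(4) for p in [(690,62),(743,212)]])
print('hinge scene z67',[onz(s,*sc(*p),.067).round(4) for p in [(150,70),(80,160)]])
# cover tab tip corners & plate corners by two views
for st,tt in [((365,103),(440,192)),((346,138),(458,240)),((318,66),(503,95)),((228,175),(565,280))]:
    P=tri([(s,*sc(*st)),(t,*tc(*tt))]);print('cover',P.round(4),proj(s,P).round(1),np.round(sc(*st),1),proj(t,P).round(1),np.round(tc(*tt),1))
# caps
def cap(d,box):
    u0,v0,u1,v1=box;im=d['pixels'][v0:v1,u0:u1];h=cv2.cvtColor(im,cv2.COLOR_BGR2HSV)
    return h
im=t['pixels'];h=cv2.cvtColor(im,cv2.COLOR_BGR2HSV)
m=cv2.inRange(h,(8,110,60),(25,255,255));m=cv2.morphologyEx(m,cv2.MORPH_CLOSE,np.ones((7,7)))
n,l,st,c=cv2.connectedComponentsWithStats(m)
for i in range(1,n):
    if st[i,4]>40 and c[i][0]<240 : print('cap top',c[i].round(1),st[i], onz(t,*c[i],.125).round(4),onz(t,*c[i],.088).round(4),onz(t,*c[i],.02).round(4))
print('tall scene',onz(s,310+146/4,200+149/4,.125),'shorts',onz(s,310+204/4,200+129/4,.088),onz(s,310+268/4,200+68/4,.088))
tr=lambda X,Y:(135+(X-400)/4-.4,155+Y/4-.4)
print('rack top corners',[onz(t,*tr(*p),.05).round(4) for p in [(496,32),(592,48),(537,345),(434,328)]])
```

```text
front corners scene z60 [array([ 0.5974, -0.1775,  0.06  ]), array([ 0.5183, -0.1807,  0.06  ]), array([ 0.6319, -0.3074,  0.06  ])]
front corners top z60 [array([ 0.5977, -0.1814,  0.06  ]), array([ 0.4877, -0.2066,  0.06  ])]
hinge top z67 [array([ 0.6229, -0.3107,  0.067 ]), array([ 0.5353, -0.3384,  0.067 ])]
hinge scene z67 [array([ 0.5331, -0.3408,  0.067 ]), array([ 0.6222, -0.3089,  0.067 ])]
cover [ 0.5354 -0.1504  0.1303] [[216.  147.8]] [217.6 148. ] [[323.3 199.2]] [324.6 198.2]
cover [ 0.5185 -0.1757  0.0794] [[214.8 156.2]] [213.2 156. ] [[330.1 208.1]] [328.7 209.1]
cover [ 0.5728 -0.1639  0.1773] [[199.8 138. ]] [206.9 139.6] [[332.5 180.7]] [338.9 176.2]
cover [ 0.5135 -0.2714 -0.0049] [[194.2 165.3]] [186.4 164.4] [[359.6 212.9]] [353.  218.2]
cap top [161.2 174. ] [156 169  12  11 100] [0.5927 0.2411 0.125 ] [0.599  0.2517 0.088 ] [0.6107 0.2711 0.02  ]
cap top [223.3 183.9] [219 179  10  10  71] [0.5702 0.0891 0.125 ] [0.5756 0.0932 0.088 ] [0.5855 0.1007 0.02  ]
cap top [160.3 200.4] [155 196  12  10  91] [0.5281 0.2402 0.125 ] [0.5318 0.2507 0.088 ] [0.5384 0.2701 0.02  ]
cap top [155.1 224.3] [150 220  12  10  94] [0.4705 0.2497 0.125 ] [0.4717 0.2607 0.088 ] [0.4738 0.2808 0.02  ]
tall scene [0.59325582 0.24666378 0.125     ] shorts [0.53300574 0.25623062 0.088     ] [0.4722309 0.2654058 0.088    ]
rack top corners [array([0.6362, 0.2709, 0.05  ]), array([0.6261, 0.2065, 0.05  ]), array([0.4309, 0.2342, 0.05  ]), array([0.4408, 0.3017, 0.05  ])]
```

Run:
```python
from h import *
s=load('a','scene');t=load('a','top')
sc=lambda X,Y:(135+X/4.4-.4,125+Y/4.4-.4)
tc=lambda X,Y:(315+(X-396)/4.4-.4,155+Y/4.4-.4)
O=np.array([.5525,-.2428,0]);a=np.radians(15);Rz=R.from_euler('z',a).as_matrix()
for st,tt in [((365,103),(458,240)),((346,138),(440,192)),((318,66),(565,280)),((240,175),(503,95))]:
    P=tri([(s,*sc(*st)),(t,*tc(*tt))]);L=Rz.T@(P-O)
    print('cover',P.round(4),L.round(4),'ang',np.degrees(np.arctan2(L[2]-.067,L[1]+.082)).round(1),'r',np.hypot(L[2]-.067,L[1]+.082).round(4),(proj(s,P)-sc(*st)).round(1),(proj(t,P)-tc(*tt)).round(1))
# guard
from station import get_obs
g=[(248,140),(244,234)]
for u,v in g: print(onz(t,u,v,.12).round(3))
o=get_obs();q=o['tool_rot'];print(R.from_quat([q[1],q[2],q[3],q[0]]).as_matrix().round(3))
```

```text
cover [ 0.5136 -0.167   0.108 ] [-0.0179  0.0832  0.108 ] ang 13.9 r 0.1703 [[-0. -0.]] [[-0.  0.]]
cover [ 0.5408 -0.1584  0.1033] [0.0105 0.0846 0.1033] ang 12.3 r 0.1705 [[0. 0.]] [[ 0. -0.]]
cover [ 0.4924 -0.2274  0.0959] [-0.054   0.0304  0.0959] ang 14.4 r 0.1161 [[-0.4 -0.1]] [[-0.4  0.3]]
cover [ 0.5963 -0.1944  0.0953] [0.0548 0.0354 0.0953] ang 13.6 r 0.1208 [[-0.6 -0.1]] [[-0.5  0.4]]
[0.681 0.031 0.12 ]
[0.451 0.037 0.12 ]
[[-0.92   0.391 -0.   ]
 [ 0.391  0.92  -0.001]
 [-0.    -0.001 -1.   ]]
```

Run:
```python
from h import *
s=load('a','scene')['pixels'];t=load('a','top')['pixels']
a=cv2.resize(s[155:260,220:315],None,fx=4,fy=4,interpolation=cv2.INTER_CUBIC)
b=cv2.resize(t[130:240,205:295],None,fx=4,fy=4,interpolation=cv2.INTER_CUBIC)
o=np.zeros((440,780,3),np.uint8);o[:420,:380]=a;o[:440,400:760]=b
cv2.imwrite('pics/c3.png',o)
```

```text
(no output)
```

View pics/c3.png

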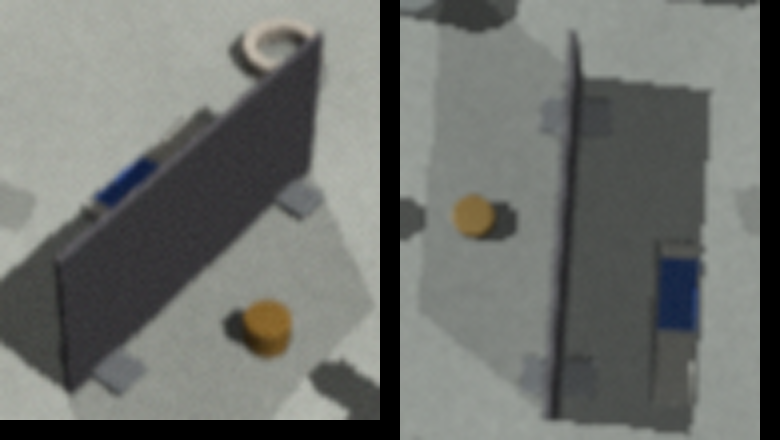

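```bash
cat >> h.py <<'E'
def go(pos,psi_deg,n=1):
    from station import get_obs
    o=get_obs();q=o['tool_rot'];R0=R.from_quat([q[1],q[2],q[3],q[0]]).as_matrix();p=np.array(o['eef_pos'])
    s,c=np.sin(np.radians(psi_deg)),np.cos(np.radians(psi_deg))
    Rt=np.array([[-s,c,0],[c,s,0],[0,0,-1]]).T
    Rt=np.column_stack([[-s,c,0],[c,s,0],[0,0,-1]])
    rv=np.degrees(R.from_matrix(R0.T@Rt).as_rotvec())/5
    print('t',round(o['t'],2),'pos',p.round(4),'F',np.round(o['contact_force'],1),'T',np.round(o['torque'],2),'w',round(o['gripper_width']*85.4,1))
    print('dp',(R0.T@(np.array(pos)-p)/.025).round(3),'ang',rv.round(3),'dist',np.linalg.norm(np.array(pos)-p).round(3))
E
python3 -c "
from h import *
go([.42,.35,.26],45); go([.50,.05,.26],25); go([.535,-.11,.26],15)"
```

```text
t 0.15 pos [0.2638 0.6208 0.2305] F [-1.   0.2  0.4] T [-0.01  0.04  0.03] w 85.4
dp [-9.987 -7.528 -1.167] ang [-1.600e-02  4.000e-03  4.396e+00] dist 0.314
t 0.15 pos [0.2638 0.6208 0.2305] F [-1.   0.2  0.4] T [-0.01  0.04  0.03] w 85.4
dp [-17.625 -17.321  -1.153] ang [-1.500e-02  7.000e-03  8.396e+00] dist 0.618
t 0.15 pos [0.2638 0.6208 0.2305] F [-1.   0.2  0.4] T [-0.01  0.04  0.03] w 85.4
dp [-21.416 -22.664  -1.145] ang [-1.5000e-02  8.0000e-03  1.0396e+01] dist 0.78
```

>>> jog_arm --dp '[[-2,-1.5,-0.3],[-4,-3,-0.6],[-6,-4.5,-0.9],[-8,-6,-1.1],[-10,-7.5,-1.2]]' --angular '[[0,0,0.8],[0,0,1.6],[0,0,2.4],[0,0,3.3],[0,0,4.4]]' --claw '[85,85,85,85,85]'

```text
t: 0.65
eef_pos: [0.3894, 0.4043, 0.2574]
tool_rot: [-0.0, 0.384, 0.923, 0.0]
contact_force: [1.3, -0.6, -0.0]
gripper_width: 0.994
```

```bash
python3 -c "
from h import *
go([.50,.10,.26],28); go([.535,-.11,.26],15)"
```

```text
t 0.65 pos [0.3894 0.4043 0.2574] F [ 1.3 -0.6 -0. ] T [ 0.02 -0.02  0.01] w 84.9
dp [-11.755  -5.434  -0.107] ang [ 3.000e-03 -2.000e-03  3.356e+00] dist 0.324
t 0.65 pos [0.3894 0.4043 0.2574] F [ 1.3 -0.6 -0. ] T [ 0.02 -0.02  0.01] w 84.9
dp [-18.704 -10.358  -0.109] ang [ 3.000e-03 -3.000e-03  5.956e+00] dist 0.535
```

>>> jog_arm --dp '[[-2,-1,0],[-4,-2,0],[-6,-3,0],[-8,-4,0],[-9.3,-4.8,0]]' --angular '[[0,0,0.7],[0,0,1.4],[0,0,2.1],[0,0,2.8],[0,0,3.4]]' --claw '[85,85,85,85,85]'

```text
t: 1.15
eef_pos: [0.4654, 0.1662, 0.2572]
tool_rot: [0.0, 0.516, 0.856, 0.0]
contact_force: [1.2, -0.3, -1.7]
gripper_width: 0.995
```

```bash
python3 -c "
from h import *
go([.535,-.11,.26],15);go([.50,.10,.26],28)"
```

```text
t 1.15 pos [0.4654 0.1662 0.2572] F [ 1.2 -0.3 -1.7] T [ 0.06 -0.07  0.02] w 84.9
dp [-11.071  -2.697  -0.114] ang [ 5.000e-03 -2.000e-03  2.569e+00] dist 0.285
t 1.15 pos [0.4654 0.1662 0.2572] F [ 1.2 -0.3 -1.7] T [ 0.06 -0.07  0.02] w 84.9
dp [-2.99  -0.012 -0.112] ang [ 0.005 -0.002 -0.031] dist 0.075
```

>>> jog_arm --dp '[[-2,-0.7,0],[-4,-1.4,0],[-6,-2,0],[-8.1,-2.7,0],[-8.1,-2.7,0]]' --angular '[[0,0,0.7],[0,0,1.4],[0,0,2.1],[0,0,2.6],[0,0,2.6]]' --claw '[85,85,85,85,85]'

```text
t: 1.65
eef_pos: [0.5003, -0.0485, 0.2575]
tool_rot: [0.001, 0.613, 0.79, -0.0]
contact_force: [-0.2, 0.4, 0.0]
gripper_width: 0.995
```

```bash
python3 -c "
from h import *
snap(['wrist'],'b')
go([.535,-.11,.26],15)"
```

```text
t 1.7 pos [ 0.5004 -0.0483  0.2574] F [ 0.2 -2.3 -0.4] T [-0.14 -0.02  0.05] w 84.8
dp [-2.737  0.721 -0.099] ang [ 0.002  0.022 -0.098] dist 0.071
```

View pics/b_wrist.png

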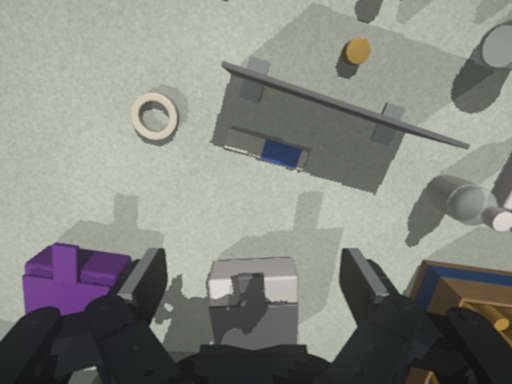

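Run:
```python
from h import *
d=load('b','wrist');cv2.imwrite('pics/c4.png',cv2.resize(d['pixels'][240:350,180:330],None,fx=5,fy=5,interpolation=cv2.INTER_CUBIC))
O=np.array([.5525,-.2428,0]);Rz=R.from_euler('z',np.radians(15)).as_matrix()
for L in [(.06,.05,.06),(-.06,.05,.06),(.06,.05,0),(-.06,.05,0),(.015,-.082+.172*np.cos(.237),.067+.172*np.sin(.237)),(-.015,-.082+.172*np.cos(.237),.067+.172*np.sin(.237))]:
    print(L,((proj(d,Rz@np.array(L)+O)-[180,240])*5).round(0))
```

```text
(0.06, 0.05, 0.06) [[598. 186.]]
(-0.06, 0.05, 0.06) [[142. 190.]]
(0.06, 0.05, 0) [[569.  70.]]
(-0.06, 0.05, 0) [[170.  74.]]
(0.015, np.float64(0.08519203423077505), np.float64(0.10738345812056388)) [[436. 176.]]
(-0.015, np.float64(0.08519203423077505), np.float64(0.10738345812056388)) [[303. 177.]]
```

View pics/c4.png

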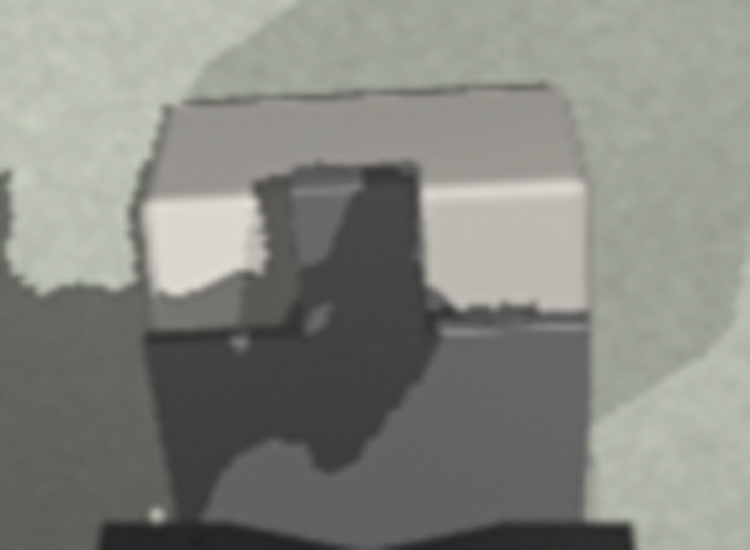

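Run:
```python
from h import *
d=load('b','wrist');s=load('a','scene');t=load('a','top')
w=lambda X,Y:(180+X/5-.4,240+Y/5-.4)
sc=lambda X,Y:(135+X/4.4-.4,125+Y/4.4-.4)
tc=lambda X,Y:(315+(X-396)/4.4-.4,155+Y/4.4-.4)
obs=[((-.06,.05),onz(d,*w(143,203),.06),3),((.06,.05),onz(d,*w(585,183),.06),3),((.06,.05),onz(d,*w(555,87),0),2),
((.06,.05),onz(s,*sc(265,232),.06),1),((.06,-.09),onz(s,*sc(72,178),.06),1),((.06,.05),onz(t,*tc(466,104),.06),1),((-.06,.05),onz(t,*tc(512,292),.06),1),]
A=np.array([o[0] for o in obs]);B=np.array([o[1][:2] for o in obs]);W=np.array([o[2] for o in obs],float)
def fit(A,B,W):
    a=(A*W[:,None]).sum(0)/W.sum();b=(B*W[:,None]).sum(0)/W.sum()
    r,_=R.align_vectors(np.c_[B-b,0*W],np.c_[A-a,0*W],weights=W);y=r.as_euler('zyx')[0]
    c,s_=np.cos(y),np.sin(y);M=np.array([[c,-s_],[s_,c]]);return y,b-M@a,M
y,o,M=fit(A,B,W);print(np.degrees(y),o)
for k in range(len(A)): print(A[k],B[k].round(4),((M.T@(B[k]-o))-A[k]).round(4))
y2,o2,_=fit(A[:3],B[:3],W[:3]);print('wrist only',np.degrees(y2),o2)
for p in [(690,62),(743,212)]: print('hinge local',(M.T@(onz(t,*tc(*p),.067)[:2]-o)).round(4))
for p in [(291,175),(418,165)]: print('tab tip local',(M.T@(onz(d,*w(*p),.109)[:2]-o)).round(4))
```

```text
15.919972017684739 [ 0.55202812 -0.24385626]
[-0.06  0.05] [ 0.482  -0.2133] [ 0.0011 -0.0014]
[0.06 0.05] [ 0.5931 -0.1784] [-0.0025  0.0017]
[0.06 0.05] [ 0.5944 -0.1851] [-0.0031 -0.0051]
[0.06 0.05] [ 0.5974 -0.1775] [0.0018 0.0013]
[ 0.06 -0.09] [ 0.6319 -0.3074] [-0.0006  0.007 ]
[0.06 0.05] [ 0.5977 -0.1814] [ 0.001  -0.0024]
[-0.06  0.05] [ 0.4877 -0.2066] [0.0084 0.0035]
wrist only 16.108667780683117 [ 0.5512391  -0.24534843]
hinge local [ 0.0498 -0.0837]
hinge local [-0.042  -0.0863]
tab tip local [-0.0159  0.0886]
tab tip local [0.0126 0.0905]<stdin>:11: UserWarning: Optimal rotation is not uniquely or poorly defined for the given sets of vectors.
```

```bash
python3 -c "
from h import *
go([.5324,-.1783,.15],16.3)"
```

```text
t 1.7 pos [ 0.5004 -0.0483  0.2574] F [ 0.2 -2.3 -0.4] T [-0.14 -0.02  0.05] w 84.8
dp [-5.347 -0.065  4.306] ang [ 0.002  0.022 -0.358] dist 0.172
```

>>> jog_arm --dp '[[-1.5,0,0.8],[-3,0,2],[-4.3,0,3.2],[-5.3,-0.1,4.3],[-5.3,-0.1,4.3]]' --angular '[[0,0,-0.2],[0,0,-0.35],[0,0,-0.35],[0,0,-0.35],[0,0,-0.35]]' --claw '[60,60,60,60,60]'

```text
t: 2.2
eef_pos: [0.5297, -0.1732, 0.1461]
tool_rot: [-0.002, 0.598, 0.801, -0.002]
contact_force: [-0.9, 0.4, -0.8]
gripper_width: 0.702
```

>>> jog_arm --dp '[[0,0,0],[0,0,0],[0,0,0],[0,0,0],[0,0,0]]' --angular '[[0,0,0],[0,0,0],[0,0,0],[0,0,0],[0,0,0]]' --claw '[60,60,60,60,60]'

```text
t: 2.7
eef_pos: [0.5327, -0.1702, 0.1503]
tool_rot: [0.0, 0.596, 0.803, 0.0]
contact_force: [-0.1, 0.8, 0.2]
gripper_width: 0.706
```

```bash
python3 -c "
from h import *
snap(['wrist','scene'],'c')
go([.5324,-.1783,.084],16.3)"
```

```text
t 2.8 pos [ 0.5325 -0.1706  0.15  ] F [ 0.1  0.6 -0.7] T [-0.   -0.01 -0.03] w 60.0
dp [-0.295 -0.094  2.641] ang [0.009 0.    0.092] dist 0.066
```

View pics/c_wrist.png

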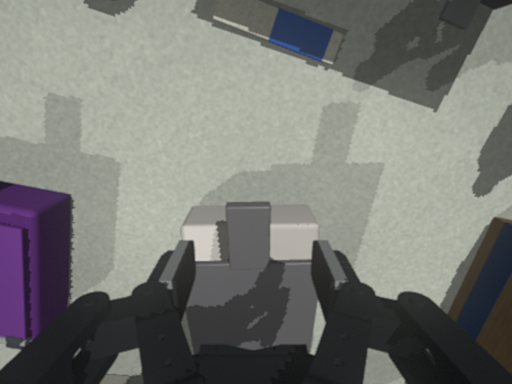

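>>> jog_arm --dp '[[-0.2,-0.1,0.7],[-0.3,-0.1,1.4],[-0.3,-0.1,2.1],[-0.3,-0.1,2.6],[-0.3,-0.1,2.6]]' --angular '[[0,0,0.1],[0,0,0.1],[0,0,0.1],[0,0,0.1],[0,0,0.1]]' --claw '[60,60,60,60,60]'

```text
t: 3.3
eef_pos: [0.5309, -0.1784, 0.0832]
tool_rot: [-0.001, 0.6, 0.8, -0.001]
contact_force: [-0.1, -0.1, 0.1]
gripper_width: 0.7
```

>>> jog_arm --dp '[[0,0,0],[0,0,0],[0,0,0],[0,0,0],[0,0,0]]' --angular '[[0,0,0],[0,0,0],[0,0,0],[0,0,0],[0,0,0]]' --claw '[50,40,36,36,36]' --grip_force 20

```text
t: 3.8
eef_pos: [0.5323, -0.1788, 0.085]
tool_rot: [0.0, 0.6, 0.8, 0.0]
contact_force: [0.2, -0.7, -0.7]
gripper_width: 0.422
```

```bash
python3 -c "
from h import *
snap(['wrist','scene'],'d')
go([.5324,-.1783,.084],16.3)
d=load('d','scene')['pixels'];cv2.imwrite('pics/c5.png',cv2.resize(d[90:210,120:250],None,fx=4,fy=4,interpolation=cv2.INTER_CUBIC))"
```

```text
t 3.9 pos [ 0.5321 -0.1788  0.0848] F [-0.8  0.4  0.5] T [ 0.01 -0.02  0.02] w 35.9
dp [0.017 0.017 0.033] ang [ 0.003  0.001 -0.014] dist 0.001
```

View pics/d_wrist.png

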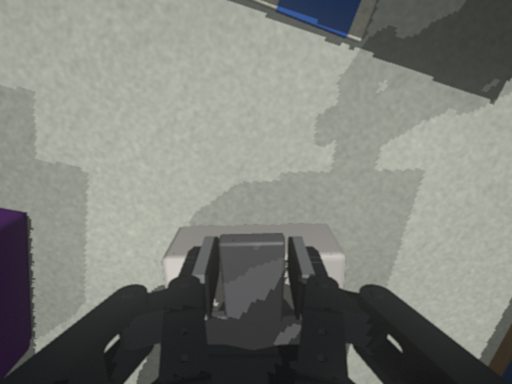

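View pics/c5.png

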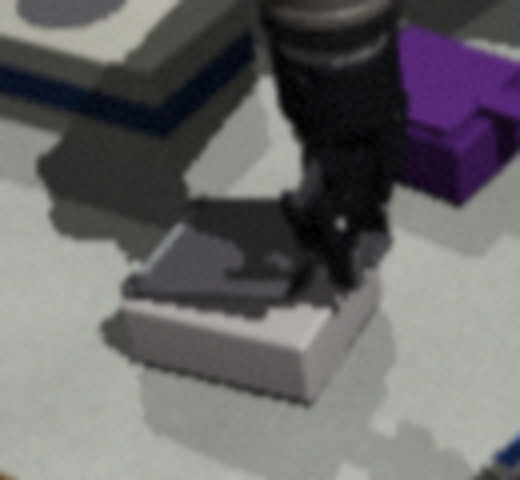

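>>> jog_arm --dp '[[0,-0.04,0],[0,-0.04,0],[0,-0.04,0],[0,-0.04,0],[0,-0.04,0]]' --angular '[[0,0,0],[0,0,0],[0,0,0],[0,0,0],[0,0,0]]' --claw '[34,32,30,27,26]' --grip_force 25

```text
t: 4.4
eef_pos: [0.5319, -0.1789, 0.0849]
tool_rot: [0.001, 0.6, 0.8, 0.0]
contact_force: [3.7, 1.2, 1.4]
gripper_width: 0.34
```

>>> jog_arm --dp '[[0,0,0],[0,0,0],[0,0,0],[0,0,0],[0,0,0]]' --angular '[[0,0,0],[0,0,0],[0,0,0],[0,0,0],[0,0,0]]' --claw '[24,24,24,24,24]'

```text
t: 4.9
eef_pos: [0.5319, -0.1789, 0.0849]
tool_rot: [0.001, 0.6, 0.8, 0.0]
contact_force: [5.5, 1.4, 0.2]
gripper_width: 0.345
```

```bash
python3 -c "
from h import *
go([.5324,-.1783,.084],16.3)
# arc: from current angle; increments in tool units
import numpy as np
th0=np.radians(13.6);r=.155
for a in [0,10,20,30,40,50,60,70,76.4]:
    th=th0+np.radians(a);dy=r*(np.cos(th)-np.cos(th0));dz=r*(np.sin(th)-np.sin(th0));print(a,(dy/.025).round(2),(-dz/.025).round(2))
"
```

```text
t 4.9 pos [ 0.5319 -0.1789  0.0849] F [5.5 1.4 0.2] T [ 0.43 -1.09  0.35] w 29.4
dp [0.015 0.027 0.035] ang [ 0.015  0.004 -0.008] dist 0.001
0 0.0 -0.0
10 -0.34 -1.02
20 -0.86 -1.97
30 -1.54 -2.82
40 -2.35 -3.53
50 -3.27 -4.1
60 -4.28 -4.49
70 -5.34 -4.7
76.4 -6.03 -4.74
```

>>> jog_arm --dp '[[-0.15,0,-0.52],[-0.34,0,-1.02],[-0.58,0,-1.51],[-0.86,0,-1.97],[-0.86,0,-1.97]]' --angular '[[0,0,0],[0,0,0],[0,0,0],[0,0,0],[0,0,0]]' --claw '[24,24,24,24,24]'

```text
t: 5.4
eef_pos: [0.5384, -0.1996, 0.1353]
tool_rot: [0.001, 0.6, 0.8, 0.001]
contact_force: [5.0, 3.7, -0.2]
gripper_width: 0.341
```

```bash
cat >> h.py <<'E'
O=np.array([.5517,-.2443,0]);YAW=16.3;Rz=R.from_euler('z',np.radians(YAW)).as_matrix()
def pinch():
    from station import get_obs
    p=np.array(get_obs()['eef_pos'])+[0,0,.0195];L=Rz.T@(p-O)
    print('pinch local',L.round(4),'ang',np.degrees(np.arctan2(L[2]-.067,L[1]+.082)).round(1),'r',np.hypot(L[2]-.067,L[1]+.082).round(4))
def tabpos(th,r=.155,x=0.):
    th=np.radians(th);return Rz@np.array([x,-.082+r*np.cos(th),.067+r*np.sin(th)-.0195])+O
E
python3 -c "
from h import *
pinch();
for a in [40,50,60]: go(tabpos(a),16.3)"
```

```text
pinch local [-0.0002  0.0466  0.1548] ang 34.3 r 0.1557
t 5.4 pos [ 0.5384 -0.1996  0.1353] F [ 5.   3.7 -0.2] T [ 0.86 -1.11  0.36] w 29.1
dp [-0.396  0.009 -0.474] ang [ 0.032 -0.001 -0.013] dist 0.015
t 5.4 pos [ 0.5384 -0.1996  0.1353] F [ 5.   3.7 -0.2] T [ 0.86 -1.11  0.36] w 29.1
dp [-1.161  0.012 -1.239] ang [ 0.032 -0.001 -0.013] dist 0.042
t 5.4 pos [ 0.5384 -0.1996  0.1353] F [ 5.   3.7 -0.2] T [ 0.86 -1.11  0.36] w 29.1
dp [-2.046  0.015 -1.859] ang [ 0.032 -0.001 -0.013] dist 0.069
```

>>> jog_arm --dp '[[-0.35,0,-0.45],[-0.78,0,-0.89],[-1.2,0,-1.25],[-1.6,0,-1.57],[-2.05,0,-1.86]]' --angular '[[0,0,0],[0,0,0],[0,0,0],[0,0,0],[0,0,0]]' --claw '[24,24,24,24,24]'

```text
t: 5.9
eef_pos: [0.553, -0.2463, 0.1805]
tool_rot: [-0.0, 0.599, 0.8, 0.002]
contact_force: [8.2, 5.0, -2.3]
gripper_width: 0.344
```

```bash
python3 -c "
from h import *
pinch();
for a in [60,65,70,75,80,90]: go(tabpos(a),16.3)"
```

```text
pinch local [ 0.0007 -0.0023  0.2   ] ang 59.1 r 0.1551
t 5.9 pos [ 0.553  -0.2463  0.1805] F [ 8.2  5.  -2.3] T [ 1.47 -1.76  0.18] w 29.4
dp [-0.087 -0.028 -0.048] ang [ 0.03  -0.033  0.009] dist 0.003
t 5.9 pos [ 0.553  -0.2463  0.1805] F [ 8.2  5.  -2.3] T [ 1.47 -1.76  0.18] w 29.4
dp [-0.566 -0.027 -0.299] ang [ 0.03  -0.033  0.009] dist 0.016
t 5.9 pos [ 0.553  -0.2463  0.1805] F [ 8.2  5.  -2.3] T [ 1.47 -1.76  0.18] w 29.4
dp [-1.065 -0.027 -0.508] ang [ 0.03  -0.033  0.009] dist 0.03
t 5.9 pos [ 0.553  -0.2463  0.1805] F [ 8.2  5.  -2.3] T [ 1.47 -1.76  0.18] w 29.4
dp [-1.58  -0.027 -0.672] ang [ 0.03  -0.033  0.009] dist 0.043
t 5.9 pos [ 0.553  -0.2463  0.1805] F [ 8.2  5.  -2.3] T [ 1.47 -1.76  0.18] w 29.4
dp [-2.108 -0.027 -0.79 ] ang [ 0.03  -0.033  0.009] dist 0.056
t 5.9 pos [ 0.553  -0.2463  0.1805] F [ 8.2  5.  -2.3] T [ 1.47 -1.76  0.18] w 29.4
dp [-3.184 -0.028 -0.888] ang [ 0.03  -0.033  0.009] dist 0.083
```

>>> jog_arm --dp '[[-0.5,0,-0.28],[-1.0,0,-0.5],[-1.55,0,-0.67],[-2.1,0,-0.79],[-2.5,0,-0.84]]' --angular '[[0,0,0],[0,0,0],[0,0,0],[0,0,0],[0,0,0]]' --claw '[24,24,24,24,24]'

```text
t: 6.4
eef_pos: [0.572, -0.3063, 0.2019]
tool_rot: [0.001, 0.599, 0.8, 0.003]
contact_force: [10.0, 6.3, 2.2]
gripper_width: 0.345
```

>>> jog_arm --dp '[[0,0,0],[0,0,0],[0,0,0],[0,0,0],[0,0,0]]' --angular '[[0,0,0],[0,0,0],[0,0,0],[0,0,0],[0,0,0]]' --claw '[24,24,24,24,24]'

```text
t: 6.9
eef_pos: [0.5722, -0.3071, 0.2019]
tool_rot: [0.002, 0.6, 0.8, 0.002]
contact_force: [10.6, 2.8, 0.8]
gripper_width: 0.345
```

```bash
python3 -c "
from h import *
snap(['scene','top'],'e')
pinch();
for a in [85,90]: go(tabpos(a),16.3)
d=load('e','scene')['pixels'];a=cv2.resize(d[80:200,120:240],None,fx=4,fy=4,interpolation=cv2.INTER_CUBIC)
cv2.imwrite('pics/c6.png',a)
"
```

```text
pinch local [ 0.002  -0.066   0.2214] ang 84.1 r 0.1553
t 7.0 pos [ 0.5722 -0.3071  0.2019] F [11.   2.9 -0.1] T [ 0.7  -2.14 -0.06] w 29.6
dp [-0.099 -0.081  0.001] ang [0.063 0.004 0.003] dist 0.003
t 7.0 pos [ 0.5722 -0.3071  0.2019] F [11.   2.9 -0.1] T [ 0.7  -2.14 -0.06] w 29.6
dp [-0.639 -0.081 -0.023] ang [0.063 0.004 0.003] dist 0.016
```

View pics/c6.png

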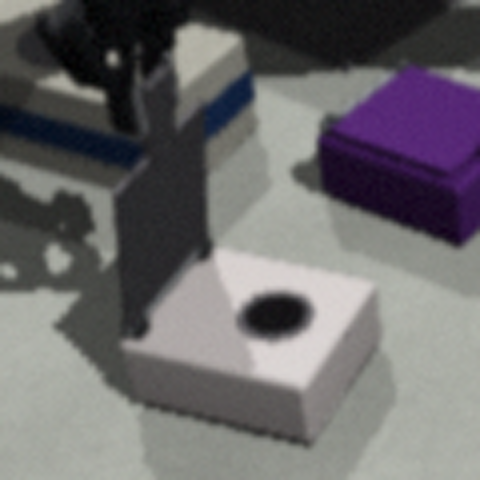

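Run:
```python
from h import *
s=load('e','scene');t=load('e','top')
sc=lambda X,Y:(120+X/4-.4,80+Y/4-.4)
C=[onz(s,*sc(*p),.06)[:2] for p in [(308,387),(376,290),(222,247),(125,346)]]
print(np.round(C,4))
for i,j in [(1,0),(1,2),(0,3)]:
    v=C[i]-C[j];print(i,j,np.linalg.norm(v).round(4),np.degrees(np.arctan2(v[1],v[0])).round(1))
im=s['pixels'][140:175,170:205];g=cv2.cvtColor(im,cv2.COLOR_BGR2GRAY);m=(g<60).astype(np.uint8)
n,l,st,c=cv2.connectedComponentsWithStats(m)
for i in range(1,n):
    if st[i,4]>20: print('win scene',c[i]+[170,140],st[i],onz(s,*(c[i]+[170,140]),.0615).round(4))
cv2.imwrite('pics/c7.png',np.hstack([cv2.resize(t['pixels'][150:240,310:420],None,fx=5,fy=5,interpolation=cv2.INTER_CUBIC)]))
```

```text
[[ 0.5919 -0.1764]
 [ 0.4904 -0.2075]
 [ 0.5192 -0.3306]
 [ 0.635  -0.3044]]
1 0 0.1061 -163.0
1 2 0.1265 103.1
0 3 0.135 108.6
win scene [188.40186916 158.21495327] [ 11  14  15   9 107] [ 0.5525 -0.2443  0.0615]
```

View pics/c7.png

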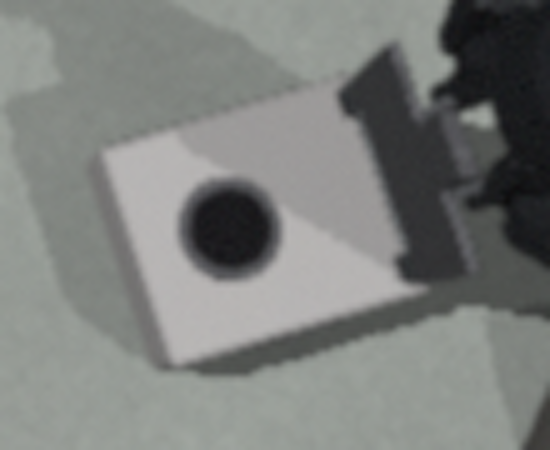

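Run:
```python
from h import *
t=load('e','top')
tc=lambda X,Y:(310+X/5-.4,150+Y/5-.4)
im=t['pixels'][182:210,340:372];g=cv2.cvtColor(im,cv2.COLOR_BGR2GRAY);m=(g<90).astype(np.uint8)
n,l,st,c=cv2.connectedComponentsWithStats(m)
for i in range(1,n):
    if st[i,4]>20: print('win top',c[i]+[340,182],st[i],onz(t,*(c[i]+[340,182]),.0615).round(4))
# line fits on white mask edges
im=t['pixels'];g=cv2.cvtColor(im,cv2.COLOR_BGR2GRAY)
P={k:onz(t,*tc(*p),.06)[:2] for k,p in dict(fl=(103,155),fr=(170,362),bl=(345,78),br=(430,290)).items()}
for i,j in [('fr','fl'),('fl','bl'),('fr','br')]:
    v=P[j]-P[i];print(i,j,np.linalg.norm(v).round(4),np.degrees(np.arctan2(v[1],v[0])).round(1))
print(P)
h=[onz(t,*tc(*p),.067)[:2] for p in [(350,97),(410,262)]];v=h[0]-h[1];print('hinge',h,np.degrees(np.arctan2(v[1],v[0])),np.linalg.norm(v))
```

```text
win top [355.48863636 195.36742424] [  7   5  18  18 264] [ 0.5537 -0.2443  0.0615]
fr fl 0.1112 17.1
fl bl 0.1323 -71.6
fr br 0.1381 -73.8
{'fl': array([ 0.59148179, -0.18049457]), 'fr': array([ 0.48520508, -0.21319087]), 'bl': array([ 0.63333823, -0.30596902]), 'br': array([ 0.52367745, -0.34585545])}
hinge [array([ 0.62199943, -0.30598893]), array([ 0.53719298, -0.33373616])] 18.11721816046041 0.08923027856684702
```

>>> jog_arm --dp '[[-0.2,0.03,0],[-0.4,0.06,-0.02],[-0.55,0.08,-0.02],[-0.65,0.09,-0.02],[-0.65,0.09,-0.02]]' --angular '[[0,0,-0.1],[0,0,-0.2],[0,0,-0.2],[0,0,-0.2],[0,0,-0.2]]' --claw '[24,24,24,24,24]'

```text
t: 7.5
eef_pos: [0.5772, -0.3222, 0.2025]
tool_rot: [0.0, 0.593, 0.805, 0.002]
contact_force: [5.5, 3.9, 5.2]
gripper_width: 0.342
```

>>> jog_arm --dp '[[0,0,0],[0,0,0],[0,0,0],[0,0,0],[0,0,0]]' --angular '[[0,0,0],[0,0,0],[0,0,0],[0,0,0],[0,0,0]]' --claw '[24,24,24,24,24]'

```text
t: 8.0
eef_pos: [0.5773, -0.3222, 0.2025]
tool_rot: [0.0, 0.593, 0.805, 0.002]
contact_force: [5.7, 4.0, 4.7]
gripper_width: 0.346
```

```bash
sed -i 's/^O=.*/O=np.array([.553,-.2443,0]);YAW=17.3;Rz=R.from_euler("z",np.radians(YAW)).as_matrix()/' h.py
python3 -c "
from h import *
snap(['scene','top'],'f')
pinch();
for a in [90]: go(tabpos(a),17.3)
d=load('f','scene')['pixels'];a=cv2.resize(d[80:180,120:220],None,fx=4,fy=4,interpolation=cv2.INTER_CUBIC)
t=load('f','top')['pixels'];b=cv2.resize(t[150:230,320:420],None,fx=4,fy=4,interpolation=cv2.INTER_CUBIC)
o=np.zeros((400,800,3),np.uint8);o[:,:400]=a;o[:320,400:]=b
cv2.imwrite('pics/c8.png',o)
"
```

```text
pinch local [ 0.     -0.0816  0.222 ] ang 89.8 r 0.155
t 8.1 pos [ 0.5773 -0.3222  0.2025] F [6.2 4.7 4.5] T [ 1.09 -1.13 -0.  ] w 29.6
dp [-0.016 -0.     0.001] ang [ 0.037 -0.015 -0.005] dist 0.0
```

View pics/c8.png

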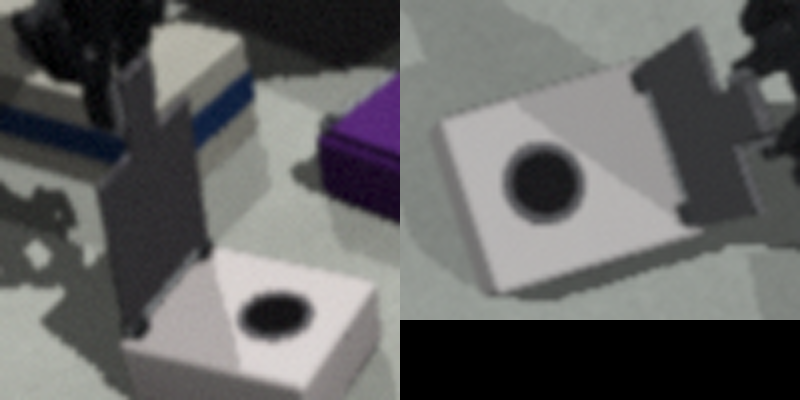

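Run:
```python
from h import *
s=load('f','scene');t=load('f','top')
sc=lambda X,Y:(120+X/4-.4,80+Y/4-.4)
tc=lambda X,Y:(320+(X-400)/4-.4,150+Y/4-.4)
for st,tt in [((105,186),(701,30)),((190,98),(757,210))]:
    P=tri([(s,*sc(*st)),(t,*tc(*tt))]);L=Rz.T@(P-O);print(L.round(4),(proj(s,P)-sc(*st)).round(1),(proj(t,P)-tc(*tt)).round(1))
    for d,q in [(s,sc(*st)),(t,tc(*tt))]: print('  at z187',(Rz.T@(onz(d,*q,.187)-O)).round(4))
# where would the upright plate top corners be
for x in (.055,-.055):
  for yy in (-.0845,-.0795):
    P=Rz@np.array([x,yy,.187])+O;print(x,yy,((proj(s,P)-[119.6,79.6])*4).round(0),((proj(t,P)-[319.6,149.6])*4+[400,0]).round(0))
```

```text
[ 0.0517 -0.0741  0.1863] [[-1.3 -0.4]] [[-1.1  0.9]]
  at z187 [ 0.0528 -0.0697  0.187 ]
  at z187 [ 0.0529 -0.0769  0.187 ]
[-0.0522 -0.071   0.1875] [[-0.6 -0.2]] [[-0.6  0.4]]
  at z187 [-0.0527 -0.0696  0.187 ]
  at z187 [-0.0517 -0.0728  0.187 ]
0.055 -0.0845 [[ 82. 183.]] [[713.  23.]]
0.055 -0.0795 [[ 89. 185.]] [[704.  25.]]
-0.055 -0.0845 [[172.  92.]] [[779. 210.]]
-0.055 -0.0795 [[179.  94.]] [[771. 212.]]
```

>>> jog_arm --dp '[[0,0,0],[0,0,0],[0,0,0],[0,0,0],[0,0,0]]' --angular '[[0,0,0],[0,0,0],[0,0,0],[0,0,0],[0,0,0]]' --claw '[35,45,50,50,50]'

```text
t: 8.6
eef_pos: [0.575, -0.3243, 0.2016]
tool_rot: [-0.0, 0.594, 0.805, -0.0]
contact_force: [-0.0, 0.0, -0.5]
gripper_width: 0.586
```

>>> jog_arm --dp '[[0,0,-0.5],[0,0,-1.2],[0,0,-2],[0,0,-3],[0,0,-3.6]]' --angular '[[0,0,0],[0,0,0],[0,0,0],[0,0,0],[0,0,0]]' --claw '[50,50,50,50,50]'

```text
t: 9.1
eef_pos: [0.5761, -0.3247, 0.2948]
tool_rot: [0.001, 0.593, 0.805, 0.0]
contact_force: [0.1, -0.0, -0.4]
gripper_width: 0.583
```

>>> jog_arm --dp '[[-0.5,-1,0],[-1,-2,0],[-2,-3.2,0],[-3.2,-4,0],[-3.2,-4,0]]' --angular '[[0,0,0],[0,0,0],[0,0,0],[0,0,0],[0,0,0]]' --claw '[50,50,50,50,50]'

```text
t: 9.6
eef_pos: [0.4994, -0.4359, 0.293]
tool_rot: [0.001, 0.597, 0.803, -0.002]
contact_force: [-0.7, 0.5, -0.3]
gripper_width: 0.588
```

>>> jog_arm --dp '[[0,0,0],[0,0,0],[0,0,0],[0,0,0],[0,0,0]]' --angular '[[0,0,0],[0,0,0],[0,0,0],[0,0,0],[0,0,0]]' --claw '[50,50,50,50,50]'

```text
t: 10.1
eef_pos: [0.5042, -0.4293, 0.2919]
tool_rot: [-0.0, 0.593, 0.805, 0.0]
contact_force: [-0.3, -0.1, -0.5]
gripper_width: 0.587
```

```bash
python3 -c "
from h import *
snap(['wrist','scene'],'g')
d=load('g','wrist');c=ray(d,256,192)[0];print('cam',c,Rz.T@(c-O))
go([0,0,0],17.3)
s=load('g','scene')['pixels'];cv2.imwrite('pics/c9.png',cv2.resize(s[80:180,120:220],None,fx=5,fy=5,interpolation=cv2.INTER_CUBIC))
"
```

```text
cam [ 0.48021194 -0.35261932  0.43584984] [-0.10170663 -0.0817737   0.43584984]
t 10.2 pos [ 0.504  -0.4296  0.2919] F [-0.8 -0.1  0.9] T [ 0.01  0.04 -0.01] w 50.3
dp [ 22.392 -14.153  11.677] ang [ 0.001 -0.001 -0.008] dist 0.724
```

View pics/g_wrist.png

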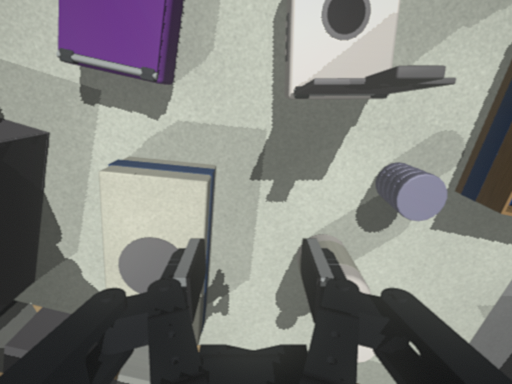

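View pics/c9.png

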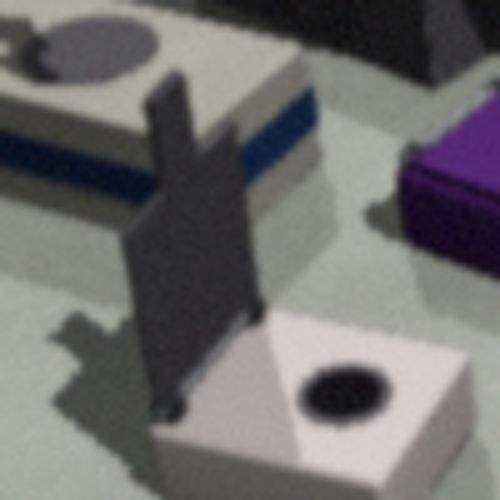

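```bash
python3 -c "
from h import *
d=load('g','wrist')['pixels'];cv2.imwrite('pics/c10.png',cv2.resize(d[0:115,275:470],None,fx=4,fy=4,interpolation=cv2.INTER_CUBIC))
d=load('g','wrist')
for L in [(-.055,-.0845,.187),(-.055,-.0795,.187),(.055,-.0845,.187),(.055,-.0795,.187),(-.015,-.086,.239),(-.015,-.078,.239),(.015,-.086,.239),(.015,-.078,.239),(-.06,-.09,.06),(.06,-.09,.06),(-.055,-.082,.067),(.055,-.082,.067),(0,0,.0615),(-.06,.05,.06)]:
    print(L,((proj(d,Rz@np.array(L)+O)-[275-.4,-.4])*4).round(0))
"
```

```text
(-0.055, -0.0845, 0.187) [[150. 387.]]
(-0.055, -0.0795, 0.187) [[151. 360.]]
(0.055, -0.0845, 0.187) [[709. 387.]]
(0.055, -0.0795, 0.187) [[714. 360.]]
(-0.015, -0.086, 0.239) [[467. 401.]]
(-0.015, -0.078, 0.239) [[475. 347.]]
(0.015, -0.086, 0.239) [[659. 401.]]
(0.015, -0.078, 0.239) [[669. 347.]]
(-0.06, -0.09, 0.06) [[ 52. 402.]]
(0.06, -0.09, 0.06) [[454. 402.]]
(-0.055, -0.082, 0.067) [[ 73. 373.]]
(0.055, -0.082, 0.067) [[451. 373.]]
(0, 0, 0.0615) [[284.  58.]]
(-0.06, 0.05, 0.06) [[  71. -156.]]
```

View pics/c10.png

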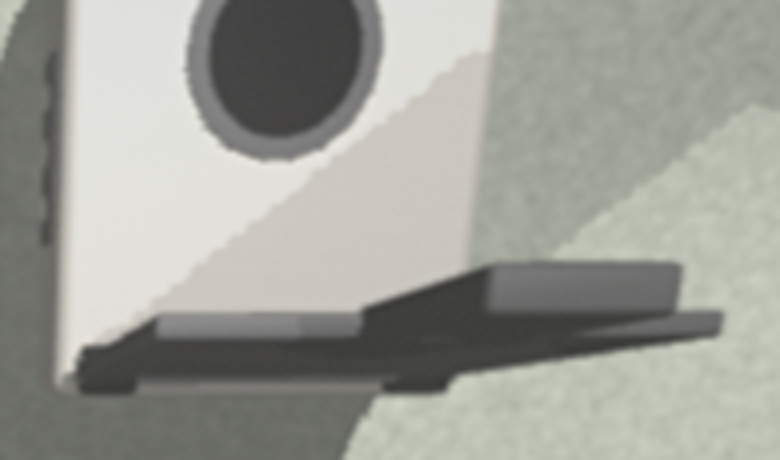

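```bash
python3 -c "
from h import *
d=load('g','wrist');p=np.array([.504,-.4296,.2919]);s,c=np.sin(np.radians(17.3)),np.cos(np.radians(17.3))
X=np.array([-s,c,0]);Y=np.array([c,s,0]);Z=np.array([0,0,-1])
for back in (0,.005,.019):
  for x in (-.011,0,.011):
    print(back,x,proj(d,p-back*Z+x*X-.025*Y).round(0),proj(d,p-back*Z+x*X+.025*Y).round(0))
d=load('f','top')
p=np.array([.5773,-.3222,.2025]);print(proj(d,p),proj(d,p+[0,0,.019]))
p=tabpos(90)+[0,0,.0195];print('tab pred',proj(d,p))
im=cv2.resize(d['pixels'][145:215,380:430],None,fx=8,fy=8,interpolation=cv2.INTER_CUBIC);w=load('g','wrist')['pixels']
a=cv2.resize(w[220:384,120:380],None,fx=2.15,fy=2.15)
o=np.zeros((560,800,3),np.uint8);o[:560,:400]=im;o[:352,400:]=a[:352,100:500];cv2.imwrite('pics/c11.png',o)
"
```

```text
0 -0.011 [[207. 269.]] [[298. 269.]]
0 0 [[206. 251.]] [[299. 251.]]
0 0.011 [[205. 232.]] [[300. 232.]]
0.005 -0.011 [[205. 274.]] [[299. 274.]]
0.005 0 [[204. 256.]] [[300. 256.]]
0.005 0.011 [[203. 236.]] [[301. 236.]]
0.019 -0.011 [[201. 290.]] [[304. 290.]]
0.019 0 [[200. 271.]] [[305. 271.]]
0.019 0.011 [[199. 250.]] [[306. 250.]]
[[407.51437101 177.65098462]] [[411.04071723 176.19895689]]
tab pred [[411.31909584 176.12259312]]
```

View pics/c11.png

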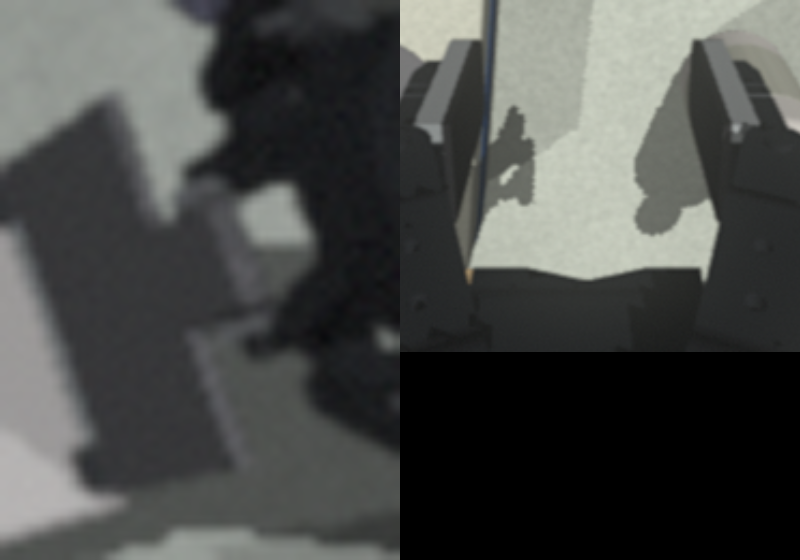

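```bash
python3 -c "
from h import *
d=load('g','wrist')
for L in [(0,-.027,.0615),(0,-.021,.0615),(-.027,0,.0615),(.027,0,.0615),(-.06,0,.06),(.06,0,.06),(-.06,-.07,.06),(.06,-.07,.06)]:
    print(L,((proj(d,Rz@np.array(L)+O)-[275-.4,-.4])*4).round(0))
w=lambda X,Y:(275+X/4-.4,Y/4-.4)
for n,X,Y,z in [('ring bottom',277,160,.0615),('ringL',187,52,.0615),('ringR',382,52,.0615),('rear',250,392,.06),('pegL',107,370,.067),('pegR',417,370,.067),('plateTop L',157,326,.187),('plate top R',722,323,.187),('tab L',490,288,.239),('tab R',681,288,.239)]:
    print(n,((Rz.T@(onz(d,*w(X,Y),z)-O))*1e3).round(1))
"
```

```text
(0, -0.027, 0.0615) [[274. 167.]]
(0, -0.021, 0.0615) [[276. 144.]]
(-0.027, 0, 0.0615) [[185.  58.]]
(0.027, 0, 0.0615) [[382.  58.]]
(-0.06, 0, 0.06) [[64. 60.]]
(0.06, 0, 0.06) [[500.  60.]]
(-0.06, -0.07, 0.06) [[ 55. 330.]]
(0.06, -0.07, 0.06) [[464. 330.]]
ring bottom [  0.5 -25.1  61.5]
ringL [-26.6   1.5  61.5]
ringR [26.8  1.6 61.5]
rear [ -1.2 -87.3  60. ]
pegL [-45.2 -81.1  67. ]
pegR [ 44.9 -81.1  67. ]
plateTop L [-54.3 -73.2 187. ]
plate top R [ 55.2 -72.6 187. ]
tab L [-13.9 -69.6 239. ]
tab R [ 15.1 -69.6 239. ]
```

```bash
python3 -c "
from h import *
go([.5741,-.3121,.29],17.3)"
```

```text
t 10.2 pos [ 0.504  -0.4296  0.2919] F [-0.8 -0.1  0.9] T [ 0.01  0.04 -0.01] w 50.3
dp [3.657 4.074 0.077] ang [ 0.001 -0.001 -0.008] dist 0.137
```

>>> jog_arm --dp '[[1,1.2,0],[2,2.4,0],[3,3.5,0],[3.66,4.07,0],[3.66,4.07,0]]' --angular '[[0,0,0],[0,0,0],[0,0,0],[0,0,0],[0,0,0]]' --claw '[50,50,50,50,50]'

```text
t: 10.7
eef_pos: [0.5765, -0.3076, 0.2914]
tool_rot: [-0.001, 0.59, 0.807, 0.001]
contact_force: [0.4, 0.7, -0.2]
gripper_width: 0.586
```

>>> jog_arm --dp '[[0,0,0],[0,0,0],[0,0,0],[0,0,0],[0,0,0]]' --angular '[[0,0,0],[0,0,0],[0,0,0],[0,0,0],[0,0,0]]' --claw '[50,50,50,50,50]'

```text
t: 11.2
eef_pos: [0.5734, -0.3132, 0.2919]
tool_rot: [0.0, 0.594, 0.805, -0.0]
contact_force: [-0.0, 0.0, -0.2]
gripper_width: 0.584
```

```bash
python3 -c "
from h import *
snap(['wrist'],'h')
go([.5741,-.3121,.2025],17.3);pinch()"
```

```text
t 11.25 pos [ 0.5735 -0.313   0.2919] F [ 0.6 -0.7 -0. ] T [ 0. -0. -0.] w 50.0
dp [0.026 0.031 3.576] ang [-0.     0.    -0.024] dist 0.089
pinch local [-0.0008 -0.0717  0.3114] ang 87.6 r 0.2446
```

View pics/h_wrist.png

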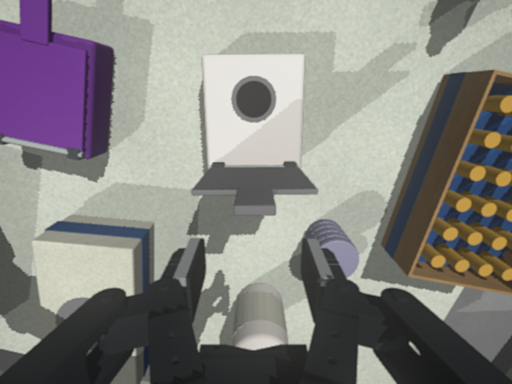

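```bash
python3 -c "
from h import *
d=load('h','wrist')
cv2.imwrite('pics/c12.png',cv2.resize(d['pixels'][150:225,180:330],None,fx=5,fy=5,interpolation=cv2.INTER_CUBIC))
print((proj(d,[.5735,-.313,.239])-[179.6,149.6])*5)"
```

```text
[[367.1849625  315.99862828]]
```

View pics/c12.png

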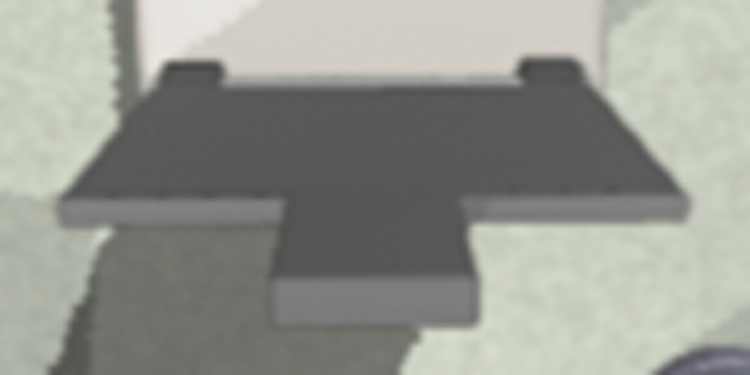

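>>> jog_arm --dp '[[0.05,0.04,0.8],[0.05,0.04,1.6],[0.05,0.04,2.4],[0.05,0.04,3.2],[0.05,0.04,3.57]]' --angular '[[0,0,0],[0,0,0],[0,0,0],[0,0,0],[0,0,0]]' --claw '[50,50,50,50,50]'

```text
t: 11.75
eef_pos: [0.5736, -0.3105, 0.2008]
tool_rot: [-0.001, 0.593, 0.805, -0.0]
contact_force: [0.3, 0.8, 0.5]
gripper_width: 0.584
```

>>> jog_arm --dp '[[0,0,0],[0,0,0],[0,0,0],[0,0,0],[0,0,0]]' --angular '[[0,0,0],[0,0,0],[0,0,0],[0,0,0],[0,0,0]]' --claw '[40,32,28,24,24]' --grip_force 40

```text
t: 12.25
eef_pos: [0.5742, -0.3116, 0.2037]
tool_rot: [0.0, 0.593, 0.805, -0.0]
contact_force: [-5.0, 0.2, 4.4]
gripper_width: 0.346
```

>>> jog_arm --dp '[[0,0,0],[0,0,0],[0,0,0],[0,0,0],[0,0,0]]' --angular '[[0,0,0],[0,0,0],[0,0,0],[0,0,0],[0,0,0]]' --claw '[24,24,24,24,24]'

```text
t: 12.75
eef_pos: [0.5742, -0.3117, 0.2037]
tool_rot: [0.0, 0.593, 0.805, -0.0]
contact_force: [-5.2, 0.5, 6.5]
gripper_width: 0.342
```

```bash
python3 -c "
from h import *
go([.5741,-.3121,.2025],17.3);pinch()"
```

```text
t 12.75 pos [ 0.5742 -0.3117  0.2037] F [-5.2  0.5  6.5] T [-0.02  0.88 -0.01] w 29.2
dp [-0.014 -0.01   0.049] ang [ 0.005  0.009 -0.021] dist 0.001
pinch local [ 2.000e-04 -7.070e-02  2.232e-01] ang 85.8 r 0.1566
```

>>> jog_arm --dp '[[-0.1,0,0],[-0.2,0,0],[-0.3,0,0],[-0.39,0,0],[-0.39,0,0]]' --angular '[[0,0,0],[0,0,0],[0,0,0],[0,0,0],[0,0,0]]' --claw '[24,24,24,24,24]'

```text
t: 13.25
eef_pos: [0.577, -0.3203, 0.2038]
tool_rot: [-0.0, 0.593, 0.805, 0.0]
contact_force: [-4.8, 2.1, 8.3]
gripper_width: 0.343
```

>>> jog_arm --dp '[[0,0,0],[0,0,0],[0,0,0],[0,0,0],[0,0,0]]' --angular '[[0,0,0],[0,0,0],[0,0,0],[0,0,0],[0,0,0]]' --claw '[24,24,24,24,24]'

```text
t: 13.75
eef_pos: [0.577, -0.3203, 0.2038]
tool_rot: [-0.0, 0.593, 0.805, 0.0]
contact_force: [-4.5, 1.5, 8.3]
gripper_width: 0.341
```

```bash
python3 -c "
from h import *
snap(['wrist'],'i')
go([.5741,-.3121,.2025],17.3);pinch()"
```

```text
t 13.8 pos [ 0.577  -0.3204  0.2038] F [-5.1  0.6  7.7] T [ 0.54  1.19 -0.  ] w 29.1
dp [ 0.349 -0.012  0.052] ang [ 0.003 -0.006 -0.017] dist 0.009
pinch local [ 0.0003 -0.0797  0.2233] ang 89.2 r 0.1563
```

View pics/i_wrist.png

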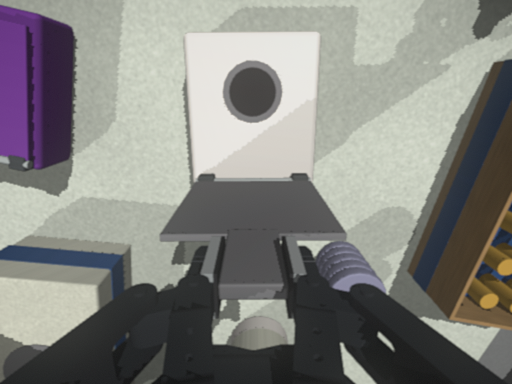

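>>> jog_arm --dp '[[0,0,0],[0,0,0],[0,0,0],[0,0,0],[0,0,0]]' --angular '[[0,0,0],[0,0,0],[0,0,0],[0,0,0],[0,0,0]]' --claw '[35,45,50,50,50]'

```text
t: 14.3
eef_pos: [0.5775, -0.3201, 0.2025]
tool_rot: [-0.0, 0.593, 0.805, 0.0]
contact_force: [-0.4, -0.3, -0.0]
gripper_width: 0.587
```

>>> jog_arm --dp '[[0,0,-0.5],[0,0,-1.2],[0,0,-2],[0,0,-3],[0,0,-3.6]]' --angular '[[0,0,0],[0,0,0],[0,0,0],[0,0,0],[0,0,0]]' --claw '[50,50,50,50,50]'

```text
t: 14.8
eef_pos: [0.5779, -0.3209, 0.2956]
tool_rot: [0.002, 0.593, 0.805, 0.0]
contact_force: [-0.2, -0.1, -0.8]
gripper_width: 0.585
```

>>> jog_arm --dp '[[-0.5,-1,0],[-1,-2,0],[-2,-3.2,0],[-3.2,-4,0],[-3.2,-4,0]]' --angular '[[0,0,0],[0,0,0],[0,0,0],[0,0,0],[0,0,0]]' --claw '[50,50,50,50,50]'

```text
t: 15.3
eef_pos: [0.5013, -0.4322, 0.2937]
tool_rot: [0.001, 0.597, 0.803, -0.002]
contact_force: [-0.7, -0.9, 0.0]
gripper_width: 0.584
```

>>> jog_arm --dp '[[0,0,0],[0,0,0],[0,0,0],[0,0,0],[0,0,0]]' --angular '[[0,0,0],[0,0,0],[0,0,0],[0,0,0],[0,0,0]]' --claw '[50,50,50,50,50]'

```text
t: 15.8
eef_pos: [0.506, -0.4256, 0.2927]
tool_rot: [-0.0, 0.593, 0.805, 0.0]
contact_force: [-0.4, -0.3, -0.4]
gripper_width: 0.591
```

```bash
python3 -c "
from h import *
snap(['wrist','scene'],'j')
d=load('j','wrist');c=ray(d,256,192)[0];print('cam',Rz.T@(c-O))
go([0,0,0],17.3)
cv2.imwrite('pics/c13.png',cv2.resize(d['pixels'][0:115,275:470],None,fx=4,fy=4,interpolation=cv2.INTER_CUBIC))
s=load('j','scene')['pixels'];cv2.imwrite('pics/c14.png',cv2.resize(s[80:180,120:220],None,fx=5,fy=5,interpolation=cv2.INTER_CUBIC))
"
```

```text
cam [-0.0989525  -0.07877611  0.43659749]
t 15.9 pos [ 0.5057 -0.4259  0.2927] F [0.  0.6 0.1] T [-0.01 -0.03  0.03] w 49.9
dp [ 22.271 -14.263  11.708] ang [ 0.001 -0.001 -0.008] dist 0.723
```

View pics/c13.png

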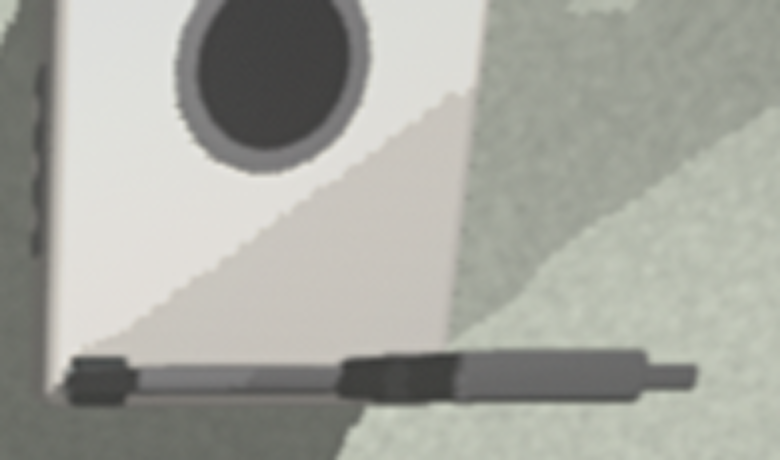

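View pics/c14.png

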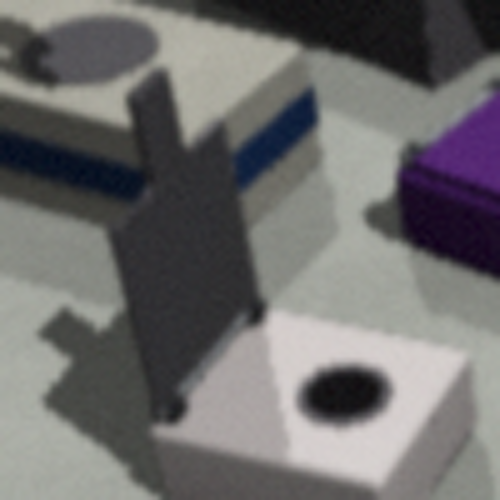

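```bash
python3 -c "
from h import *
d=load('j','wrist')
w=lambda X,Y:(275+X/4-.4,Y/4-.4)
for n,X,Y,z in [('ring bottom',264,173,.0615),('rear',250,403,.06),('pegL',100,382,.067),('pegR',400,381,.067),('plateTop L',137,380,.187),('plate top R',697,377,.187),('tab L',457,378,.239),('tab R',645,376,.239)]:
    print(n,((Rz.T@(onz(d,*w(X,Y),z)-O))*1e3).round(1))
"
```

```text
ring bottom [  0.2 -25.3  61.5]
rear [  2.  -87.4  60. ]
pegL [-44.2 -81.4  67. ]
pegR [ 43.4 -81.1  67. ]
plateTop L [-54.7 -80.2 187. ]
plate top R [ 55.5 -79.6 187. ]
tab L [-14.  -79.6 239. ]
tab R [ 15.2 -79.3 239. ]
```

```bash
python3 -c "
from h import *
from station import get_obs
print(get_obs()['q'].round(2))
go([.593,.244,.29],82);go([.56,-.18,.29],40)"
```

```text
[ 0.18  0.46  0.61  1.55 -0.27  1.22  1.14]
t 15.9 pos [ 0.5057 -0.4259  0.2927] F [0.  0.6 0.1] T [-0.01 -0.03  0.03] w 49.9
dp [24.554 11.286  0.11 ] ang [ 1.0000e-03 -1.0000e-03 -1.2948e+01] dist 0.676
t 15.9 pos [ 0.5057 -0.4259  0.2927] F [0.  0.6 0.1] T [-0.01 -0.03  0.03] w 49.9
dp [8.75  4.993 0.108] ang [ 1.000e-03 -1.000e-03 -4.548e+00] dist 0.252
```

>>> jog_arm --dp '[[1.7,1,0],[3.5,2,0],[5.2,3,0],[7,4,0],[8.75,5,0]]' --angular '[[0,0,-0.9],[0,0,-1.8],[0,0,-2.7],[0,0,-3.6],[0,0,-4.5]]' --claw '[60,60,60,60,60]'

```text
t: 16.4
eef_pos: [0.5596, -0.1809, 0.2929]
tool_rot: [0.0, 0.423, 0.906, 0.0]
contact_force: [1.6, 0.2, -0.5]
gripper_width: 0.704
```

```bash
python3 -c "
from h import *
go([.575,.02,.29],60)"
```

```text
t 16.4 pos [ 0.5596 -0.1809  0.2929] F [ 1.6  0.2 -0.5] T [ 0.02 -0.06  0.04] w 60.1
dp [5.77  5.628 0.117] ang [ 0.005  0.005 -4.018] dist 0.202
```

>>> jog_arm --dp '[[1.3,1.3,0],[2.6,2.6,0],[3.9,3.9,0],[5.2,5.1,0],[5.8,5.6,0]]' --angular '[[0,0,-0.9],[0,0,-1.8],[0,0,-2.7],[0,0,-3.5],[0,0,-4]]' --claw '[60,60,60,60,60]'

```text
t: 16.9
eef_pos: [0.5745, 0.0236, 0.2926]
tool_rot: [-0.0, 0.257, 0.966, 0.001]
contact_force: [-0.1, -0.1, 0.5]
gripper_width: 0.702
```

```bash
python3 -c "
from h import *
go([.59,.235,.24],82)"
```

```text
t 16.9 pos [0.5745 0.0236 0.2926] F [-0.1 -0.1  0.5] T [ 0.01 -0.04  0.05] w 59.9
dp [3.658 7.643 2.121] ang [ 0.022 -0.007 -4.354] dist 0.218
```

>>> jog_arm --dp '[[0.9,1.9,0.2],[1.8,3.8,0.6],[2.7,5.7,1.2],[3.6,7.6,1.8],[3.66,7.65,2.1]]' --angular '[[0,0,-0.9],[0,0,-1.8],[0,0,-2.7],[0,0,-3.6],[0,0,-4.35]]' --claw '[60,60,60,60,60]'

```text
t: 17.4
eef_pos: [0.591, 0.2355, 0.2391]
tool_rot: [-0.0, 0.07, 0.998, 0.001]
contact_force: [-0.3, -0.3, -0.4]
gripper_width: 0.699
```

>>> jog_arm --dp '[[0,0,0],[0,0,0],[0,0,0],[0,0,0],[0,0,0]]' --angular '[[0,0,0],[0,0,0],[0,0,0],[0,0,0],[0,0,0]]' --claw '[60,60,60,60,60]'

```text
t: 17.9
eef_pos: [0.5924, 0.2281, 0.2409]
tool_rot: [0.001, 0.075, 0.997, 0.0]
contact_force: [0.4, -0.2, 0.1]
gripper_width: 0.703
```

```bash
python3 -c "
from h import *
snap(['wrist'],'k')
go([.593,.244,.24],82)"
```

```text
t 17.95 pos [0.5923 0.2284 0.2408] F [-0.7  0.  -0.4] T [ 0.02  0.   -0.01] w 59.6
dp [0.064 0.62  0.03 ] ang [ 0.004  0.009 -0.124] dist 0.016
```

View pics/k_wrist.png

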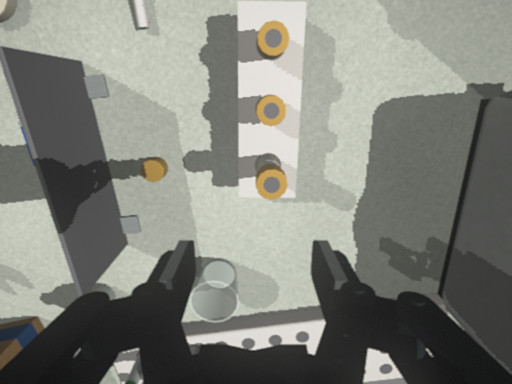

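```bash
python3 -c "
from h import *
d=load('k','wrist');im=d['pixels'];h=cv2.cvtColor(im,cv2.COLOR_BGR2HSV)
m=cv2.inRange(h,(8,110,60),(28,255,255));m[:,:200]=0;m[:,330:]=0;m[230:]=0
n,l,st,c=cv2.connectedComponentsWithStats(m)
cs=cv2.findContours(m,cv2.RETR_EXTERNAL,cv2.CHAIN_APPROX_NONE)[0]
for k in cs:
    if len(k)<30: continue
    (u,v),r=cv2.minEnclosingCircle(k);print('enc',round(u,1),round(v,1),round(r,1),onz(d,u,v,.125).round(4),onz(d,u,v,.088).round(4))
# grey disc on cap tops
g=cv2.cvtColor(im,cv2.COLOR_BGR2GRAY)
cv2.imwrite('pics/c15.png',cv2.resize(im[140:220,230:320],None,fx=6,fy=6,interpolation=cv2.INTER_CUBIC))
"
```

```text
enc 271.2 182.4 15.9 [0.5916 0.2454 0.125 ] [0.6029 0.2461 0.088 ]
enc 270.5 110.0 14.7 [0.5293 0.2531 0.125 ] [0.5316 0.2549 0.088 ]
enc 273.0 38.2 17.3 [0.4761 0.2622 0.125 ] [0.4709 0.2652 0.088 ]
```

View pics/c15.png

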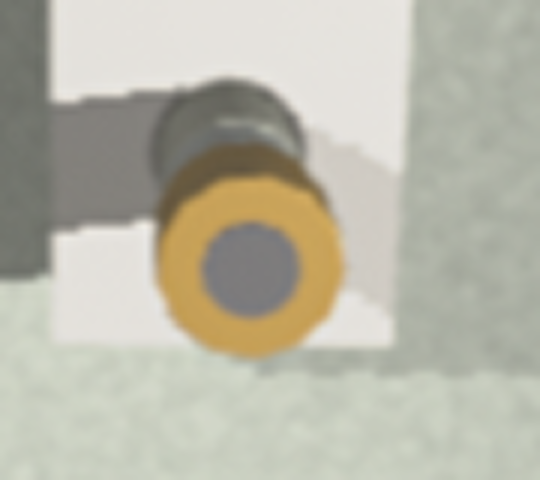

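```bash
python3 -c "
from h import *
go([.593,.245,.15],81)"
```

```text
t 17.95 pos [0.5923 0.2284 0.2408] F [-0.7  0.  -0.4] T [ 0.02  0.   -0.01] w 59.6
dp [0.073 0.658 3.63 ] ang [0.004 0.009 0.076] dist 0.092
```

>>> jog_arm --dp '[[0.05,0.3,0.5],[0.07,0.66,1.3],[0.07,0.66,2.3],[0.07,0.66,3.3],[0.07,0.66,3.6]]' --angular '[[0,0,0.08],[0,0,0.08],[0,0,0.08],[0,0,0.08],[0,0,0.08]]' --claw '[60,60,60,60,60]'

```text
t: 18.45
eef_pos: [0.5904, 0.2458, 0.1465]
tool_rot: [-0.002, 0.078, 0.997, -0.001]
contact_force: [-1.2, -0.3, -0.3]
gripper_width: 0.702
```

>>> jog_arm --dp '[[0,0,0],[0,0,0],[0,0,0],[0,0,0],[0,0,0]]' --angular '[[0,0,0],[0,0,0],[0,0,0],[0,0,0],[0,0,0]]' --claw '[60,60,60,60,60]'

```text
t: 18.95
eef_pos: [0.593, 0.2461, 0.151]
tool_rot: [0.001, 0.078, 0.997, 0.0]
contact_force: [0.1, -0.5, 0.6]
gripper_width: 0.702
```

```bash
python3 -c "
from h import *
snap(['wrist'],'l')
go([.593,.245,.093],81)
d=load('l','wrist');print(proj(d,[.593,.245,.125]))
cv2.imwrite('pics/c16.png',cv2.resize(d['pixels'][130:330,130:380],None,fx=3,fy=3))"
```

```text
t 19.0 pos [0.5929 0.2461 0.1508] F [ 0.2 -0.7 -0.1] T [ 0.   -0.01  0.02] w 59.8
dp [-0.009 -0.043  2.311] ang [0.008 0.009 0.015] dist 0.058
[[250.31395448 229.17992803]]
```

View pics/c16.png

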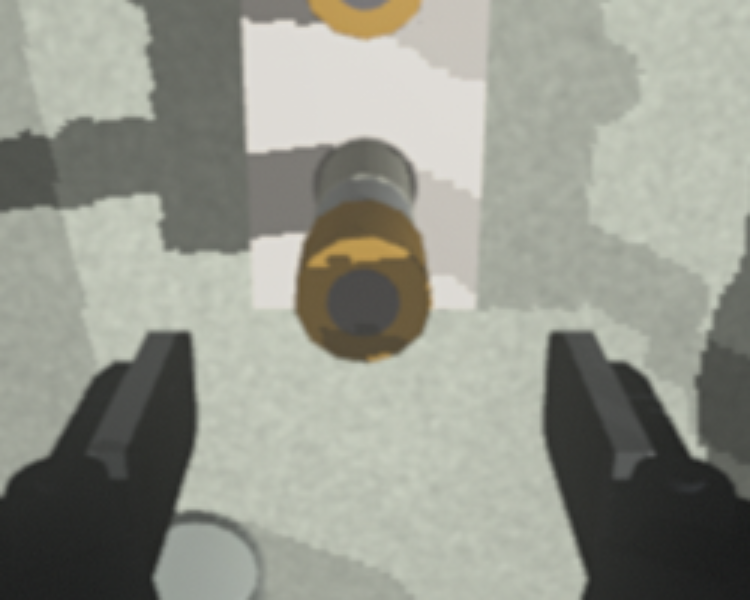

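>>> jog_arm --dp '[[0,-0.02,0.5],[0,-0.02,1.1],[0,-0.02,1.7],[0,-0.02,2.3],[0,-0.02,2.3]]' --angular '[[0,0,0],[0,0,0],[0,0,0],[0,0,0],[0,0,0]]' --claw '[60,60,60,60,60]'

```text
t: 19.5
eef_pos: [0.5905, 0.2446, 0.0892]
tool_rot: [-0.002, 0.078, 0.997, -0.001]
contact_force: [0.2, -0.3, 0.2]
gripper_width: 0.702
```

>>> jog_arm --dp '[[0,0,0],[0,0,0],[0,0,0],[0,0,0],[0,0,0]]' --angular '[[0,0,0],[0,0,0],[0,0,0],[0,0,0],[0,0,0]]' --claw '[50,40,34,28,24]' --grip_force 40

```text
t: 20.0
eef_pos: [0.5931, 0.2456, 0.0935]
tool_rot: [0.001, 0.078, 0.997, 0.0]
contact_force: [-0.0, -0.2, 3.2]
gripper_width: 0.326
```

>>> jog_arm --dp '[[0,0,0],[0,0,0],[0,0,0],[0,0,0],[0,0,0]]' --angular '[[0,0,0],[0,0,0],[0,0,0],[0,0,0],[0,0,0]]' --claw '[20,20,20,20,20]'

```text
t: 20.5
eef_pos: [0.5932, 0.2455, 0.0935]
tool_rot: [0.001, 0.078, 0.997, 0.0]
contact_force: [-0.4, -0.7, 5.7]
gripper_width: 0.326
```

```bash
python3 -c "
from h import *
snap(['wrist'],'m')
go([.593,.245,.093],81)"
```

```text
t 20.55 pos [0.5932 0.2455 0.0935] F [ 0.2 -1.7  6.4] T [-0.19  0.1   0.02] w 28.1
dp [ 0.004 -0.023  0.019] ang [0.009 0.015 0.013] dist 0.001
```

View pics/m_wrist.png

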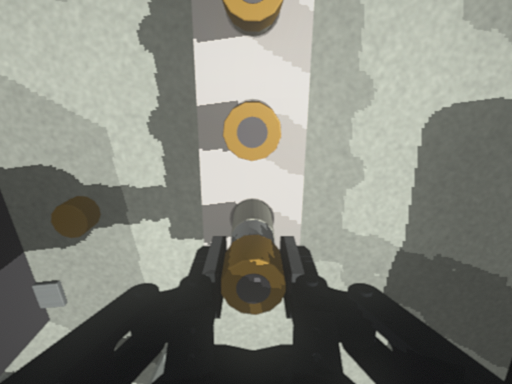

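>>> jog_arm --dp '[[0,0,-0.4],[0,0,-1],[0,0,-1.8],[0,0,-2.6],[0,0,-3.4]]' --angular '[[0,0,0],[0,0,0],[0,0,0],[0,0,0],[0,0,0]]' --claw '[20,20,20,20,20]' --grip_force 60

```text
t: 21.05
eef_pos: [0.5925, 0.2456, 0.1795]
tool_rot: [0.0, 0.078, 0.997, 0.0]
contact_force: [-0.0, 0.3, 0.0]
gripper_width: 0.322
```

```bash
python3 -c "
from h import *
go([.593,.245,.25],81)"
```

```text
t 21.05 pos [0.5925 0.2456 0.1795] F [-0.   0.3  0. ] T [ 0.03 -0.09 -0.03] w 27.5
dp [-0.023 -0.018 -2.819] ang [0.006 0.005 0.016] dist 0.07
```

>>> jog_arm --dp '[[0,0,-0.9],[0,0,-1.7],[0,0,-2.5],[0,0,-2.8],[0,0,-2.8]]' --angular '[[0,0,0],[0,0,0],[0,0,0],[0,0,0],[0,0,0]]' --claw '[20,20,20,20,20]'

```text
t: 21.55
eef_pos: [0.5931, 0.2457, 0.2494]
tool_rot: [0.001, 0.078, 0.997, 0.001]
contact_force: [1.0, 0.0, 0.2]
gripper_width: 0.321
```

```bash
python3 -c "
from h import *
snap(['scene','wrist'],'n')
go([.57,.04,.25],60)
d=load('n','scene')['pixels'];cv2.imwrite('pics/c17.png',cv2.resize(d[120:300,270:420],None,fx=3.3,fy=3.3))"
```

```text
t 21.65 pos [0.592  0.2453 0.2471] F [-0.5 -0.4 -0.5] T [-0.05  0.08 -0.04] w 27.4
dp [-0.403 -8.251 -0.114] ang [-0.007 -0.009  4.217] dist 0.207
```

View pics/c17.png

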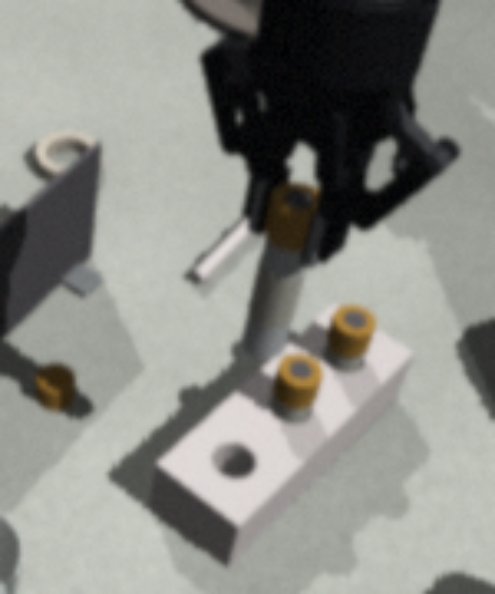

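>>> jog_arm --dp '[[0,-1.2,0],[0,-2.6,0],[-0.1,-4.2,0],[-0.2,-5.8,0],[-0.4,-7.4,0]]' --angular '[[0,0,0.6],[0,0,1.4],[0,0,2.2],[0,0,3],[0,0,3.8]]' --claw '[20,20,20,20,20]'

```text
t: 22.15
eef_pos: [0.5724, 0.0596, 0.2463]
tool_rot: [-0.001, 0.242, 0.97, -0.001]
contact_force: [0.9, 0.5, -0.8]
gripper_width: 0.32
```

```bash
python3 -c "
from h import *
go([.565,-.12,.25],35)"
```

```text
t 22.15 pos [0.5724 0.0596 0.2463] F [ 0.9  0.5 -0.8] T [ 0.01 -0.06  0.05] w 27.4
dp [-3.118 -6.479 -0.142] ang [-0.023 -0.017  5.388] dist 0.18
```

>>> jog_arm --dp '[[-0.7,-1.4,0],[-1.4,-2.8,0],[-2.1,-4.2,0],[-2.7,-5.4,-0.1],[-3.1,-6.4,-0.1]]' --angular '[[0,0,0.9],[0,0,1.9],[0,0,2.9],[0,0,3.9],[0,0,5]]' --claw '[20,20,20,20,20]'

```text
t: 22.65
eef_pos: [0.5664, -0.119, 0.2492]
tool_rot: [-0.001, 0.448, 0.894, -0.001]
contact_force: [0.2, 0.5, -0.1]
gripper_width: 0.323
```

```bash
python3 -c "
from h import *
go([.553,-.2440,.25],17.3)"
```

```text
t 22.65 pos [ 0.5664 -0.119   0.2492] F [ 0.2  0.5 -0.1] T [ 0.01  0.01 -0.  ] w 27.6
dp [-3.685 -3.419 -0.026] ang [-2.00e-02 -2.00e-03  3.89e+00] dist 0.126
```

>>> jog_arm --dp '[[-0.9,-0.9,0],[-1.8,-1.8,0],[-2.7,-2.7,0],[-3.4,-3.2,0],[-3.7,-3.4,0]]' --angular '[[0,0,0.9],[0,0,1.8],[0,0,2.7],[0,0,3.4],[0,0,3.9]]' --claw '[20,20,20,20,20]'

```text
t: 23.15
eef_pos: [0.5545, -0.2438, 0.2494]
tool_rot: [-0.0, 0.593, 0.805, -0.001]
contact_force: [-0.2, 0.5, -0.7]
gripper_width: 0.325
```

>>> jog_arm --dp '[[0,0,0],[0,0,0],[0,0,0],[0,0,0],[0,0,0]]' --angular '[[0,0,0],[0,0,0],[0,0,0],[0,0,0],[0,0,0]]' --claw '[20,20,20,20,20]'

```text
t: 23.65
eef_pos: [0.5555, -0.2407, 0.2502]
tool_rot: [-0.0, 0.59, 0.807, 0.0]
contact_force: [-0.4, -0.3, -0.0]
gripper_width: 0.324
```

```bash
python3 -c "
from h import *
snap(['scene','wrist','top'],'o')
go([.553,-.2440,.25],17.3)
d=load('o','scene')['pixels'];a=cv2.resize(d[50:200,110:240],None,fx=3,fy=3)
d=load('o','top')['pixels'];b=cv2.resize(d[130:270,300:420],None,fx=3,fy=3)
o=np.zeros((450,780,3),np.uint8);o[:,:390]=a;o[:420,400:760]=b;cv2.imwrite('pics/c18.png',o)"
```

```text
t 23.8 pos [ 0.5553 -0.2413  0.2502] F [ 0.6 -0.5 -0. ] T [-0.05  0.04 -0.01] w 27.3
dp [-0.076 -0.121  0.009] ang [ 0.002 -0.001  0.062] dist 0.004
```

View pics/c18.png

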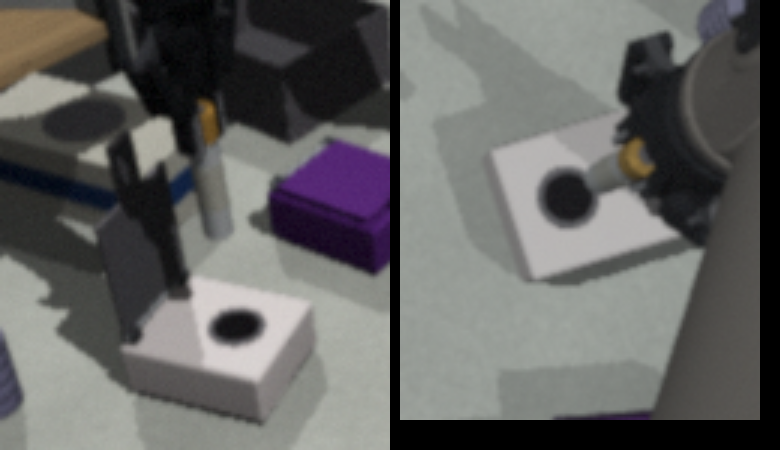

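View pics/o_wrist.png

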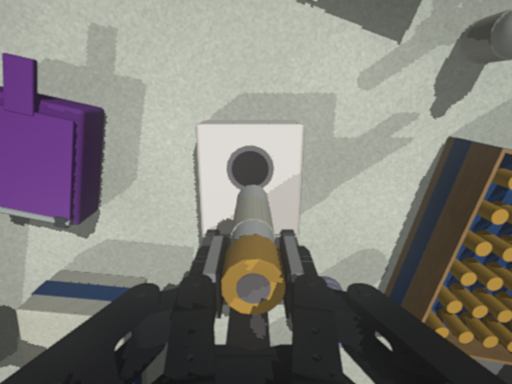

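Run:
```python
from h import *
d=load('o','wrist');im=d['pixels'];g=cv2.cvtColor(im,cv2.COLOR_BGR2GRAY)
cv2.imwrite('pics/c19.png',cv2.resize(im[130:330,170:330],None,fx=3,fy=3,interpolation=cv2.INTER_CUBIC))
for u,v in [(250,168)]: print((Rz.T@(onz(d,u,v,.0615)-O)*1e3).round(1))
p=np.array([.5553,-.2413,.2502])
for z in (.2502-.0835,.2502-.0835+.091,.2502-.0835+.115):
    for n,off in [('wrist',(170,130)),('scene',(110,50)),('top',(300,130))]:
        q=proj(load('o',n),[p[0],p[1],z])[0];print(round(z,4),n,q.round(1),'crop',((q-off+.4)*3).round(0))
```

```text
[ 0.2  1.9 61.5]
0.1667 wrist [252.6 198.9] crop [249. 208.]
0.1667 scene [182.6 127.2] crop [219. 233.]
0.1667 top [365.9 189.3] crop [199. 179.]
0.2577 wrist [252.6 258.2] crop [249. 386.]
0.2577 scene [176.8  95.3] crop [202. 137.]
0.2577 top [378.5 183.5] crop [237. 162.]
0.2817 wrist [252.5 286.8] crop [249. 471.]
0.2817 scene [175.1  86.1] crop [197. 109.]
0.2817 top [382.4 181.7] crop [248. 156.]
```

View pics/c19.png

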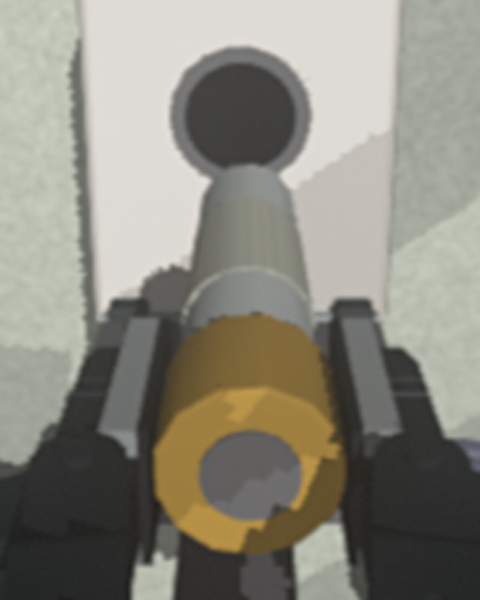

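```bash
python3 -c "
from h import *
go([.5529,-.2434,.175],17.3)"
```

```text
t 23.8 pos [ 0.5553 -0.2413  0.2502] F [ 0.6 -0.5 -0. ] T [-0.05  0.04 -0.01] w 27.3
dp [-0.052 -0.118  3.009] ang [ 0.002 -0.001  0.062] dist 0.075
```

>>> jog_arm --dp '[[-0.05,-0.12,0.4],[-0.05,-0.12,1.1],[-0.05,-0.12,1.9],[-0.05,-0.12,2.6],[-0.05,-0.12,3]]' --angular '[[0,0,0.06],[0,0,0.06],[0,0,0.06],[0,0,0.06],[0,0,0.06]]' --claw '[20,20,20,20,20]'

```text
t: 24.3
eef_pos: [0.5515, -0.2434, 0.173]
tool_rot: [-0.001, 0.593, 0.805, -0.001]
contact_force: [-1.1, 0.0, 0.2]
gripper_width: 0.324
```

>>> jog_arm --dp '[[0,0,0],[0,0,0],[0,0,0],[0,0,0],[0,0,0]]' --angular '[[0,0,0],[0,0,0],[0,0,0],[0,0,0],[0,0,0]]' --claw '[20,20,20,20,20]'

```text
t: 24.8
eef_pos: [0.5531, -0.2438, 0.1758]
tool_rot: [0.001, 0.593, 0.805, 0.0]
contact_force: [0.5, 0.8, -1.3]
gripper_width: 0.324
```

Run:
```python
from h import *
snap(['scene','wrist','top'],'p')
go([.5529,-.2434,.155],17.3)
S=load('p','scene')['pixels'];W=load('p','wrist')['pixels'];T=load('p','top')['pixels']
o=np.zeros((480,800,3),np.uint8)
a=cv2.resize(S[90:190,135:225],None,fx=4.8,fy=4.8,interpolation=cv2.INTER_CUBIC);o[:480,:432]=a
b=cv2.resize(W[100:220,200:320],None,fx=3,fy=3,interpolation=cv2.INTER_CUBIC);o[:360,435:795]=b
cv2.imwrite('pics/c20.png',o)
cv2.imwrite('pics/c21.png',cv2.resize(T[150:230,315:400],None,fx=6,fy=6,interpolation=cv2.INTER_CUBIC))
```

```text
t 24.95 pos [ 0.5529 -0.2437  0.1754] F [ 0.2  0.3 -0.7] T [-0.02  0.05 -0.03] w 27.3
dp [0.01  0.004 0.815] ang [ 0.005  0.002 -0.003] dist 0.02
```

View pics/c20.png

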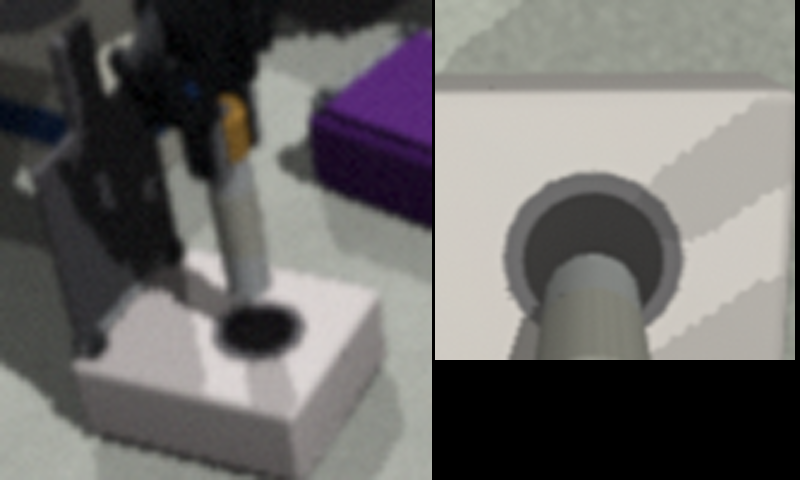

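View pics/c21.png

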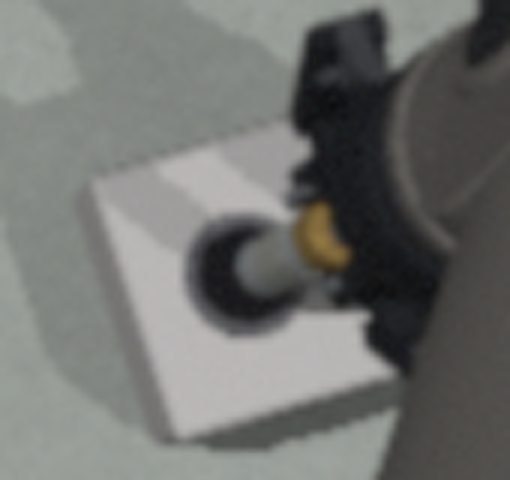

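Run:
```python
from h import *
d=load('p','wrist');w=lambda X,Y:(200+(X-435)/3-.33,100+Y/3-.33)
L=lambda q,z:((Rz.T@(onz(d,*q,z)-O))*1e3).round(1)
print('ring far',L(w(592,173),.0615),'ringL',L(w(503,257),.0615),'R',L(w(682,257),.0615))
zf=.1754-.0835
print('foot far edge',L(w(594,254),zf),'L',L(w(548,295),zf),'R',L(w(640,295),zf))
print('tcp local',(Rz.T@(np.array([.5529,-.2437,0])-O)*1e3).round(1))
t=load('p','top');q=lambda X,Y:(315+X/6-.4,150+Y/6-.4)
Lt=lambda X,Y,z:((Rz.T@(onz(t,*q(X,Y),z)-O))*1e3).round(1)
print('top ring L/T/B',Lt(186,270,.0615),Lt(240,212,.0615),Lt(243,336,.0615),'foot left edge',Lt(232,270,zf))
s=load('p','scene');q2=lambda X,Y:(135+X/4.8-.4,90+Y/4.8-.4)
Ls=lambda X,Y,z:((Rz.T@(onz(s,*q2(X,Y),z)-O))*1e3).round(1)
print('scene ring', Ls(213,328,.0615),Ls(304,327,.0615),Ls(258,359,.0615),'foot bottom',Ls(250,301,zf),Ls(228,290,zf),Ls(272,288,zf))
```

```text
ring far [-0.5 27.5 61.5] ringL [-27.    2.1  61.5] R [26.3  2.1 61.5]
foot far edge [ 0.1 12.2 91.9] L [-12.2   0.8  91.9] R [12.3  0.8 91.9]
tcp local [0.1 0.6 0. ]
top ring L/T/B [ 9.7 23.3 61.5] [26.9 -6.6 61.5] [-24.1   9.1  61.5] foot left edge [ 2.9 12.9 91.9]
scene ring [  6.8 -25.   61.5] [-10.8  24.   61.5] [22.9 11.9 61.5] foot bottom [10.5  5.4 91.9] [  5.7 -10.8  91.9] [-3.9 11.8 91.9]
```

>>> jog_arm --dp '[[0,0,0.2],[0,0,0.4],[0,0,0.6],[0,0,0.8],[0,0,0.81]]' --angular '[[0,0,0],[0,0,0],[0,0,0],[0,0,0],[0,0,0]]' --claw '[20,20,20,20,20]'

```text
t: 25.45
eef_pos: [0.5522, -0.2434, 0.1538]
tool_rot: [-0.001, 0.593, 0.805, -0.0]
contact_force: [-0.0, 0.3, -0.1]
gripper_width: 0.322
```

>>> jog_arm --dp '[[0,0,0],[0,0,0],[0,0,0],[0,0,0],[0,0,0]]' --angular '[[0,0,0],[0,0,0],[0,0,0],[0,0,0],[0,0,0]]' --claw '[20,20,20,20,20]'

```text
t: 25.95
eef_pos: [0.5528, -0.2437, 0.155]
tool_rot: [0.0, 0.593, 0.805, 0.0]
contact_force: [-0.1, 0.5, -0.7]
gripper_width: 0.323
```

Run:
```python
from h import *
snap(['scene','wrist','top'],'r')
go([.5529,-.2436,.155],17.3)
S=load('r','scene')['pixels'];W=load('r','wrist')['pixels'];T=load('r','top')['pixels']
o=np.zeros((480,800,3),np.uint8)
a=cv2.resize(S[90:190,135:225],None,fx=4.8,fy=4.8,interpolation=cv2.INTER_CUBIC);o[:480,:432]=a
b=cv2.resize(W[110:230,200:320],None,fx=3,fy=3,interpolation=cv2.INTER_CUBIC);o[:360,435:795]=b
cv2.imwrite('pics/c22.png',o)
p=np.array([.5529,-.2436,0]);s=load('r','scene')
for z in (.0715,.1625,.1865): print(z,((proj(s,p+[0,0,z])-[134.6,89.6])*4.8).round(0))
```

```text
t 26.1 pos [ 0.5528 -0.2437  0.155 ] F [-0.4 -0.2 -0.6] T [ 0.03 -0.02  0.01] w 27.3
dp [ 0.001  0.006 -0.002] ang [ 0.001 -0.    -0.005] dist 0.0
0.0715 [[256. 317.]]
0.1625 [[232. 184.]]
0.1865 [[225. 145.]]
```

View pics/c22.png

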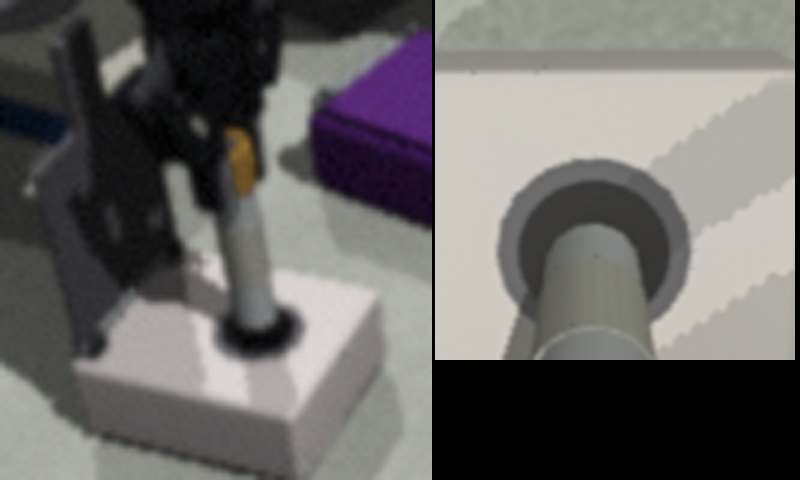

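View pics/r_scene.png

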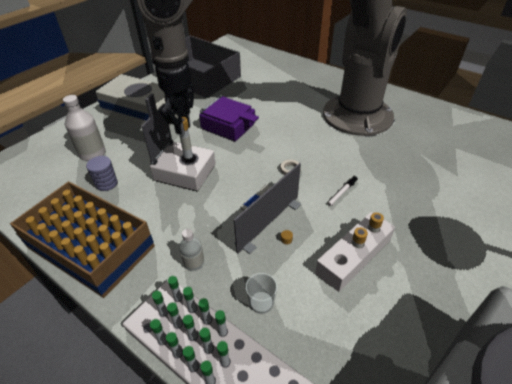

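View pics/r_top.png

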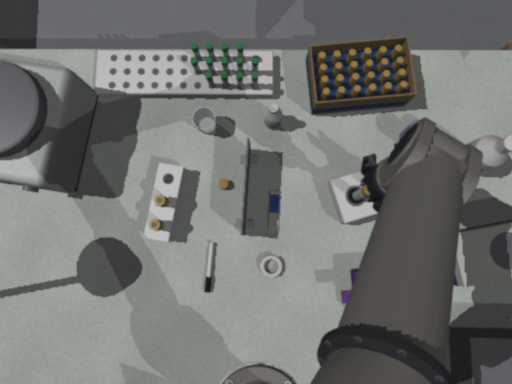

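Run:
```python
from h import *
d=load('r','wrist');w=lambda X,Y:(200+(X-435)/3-.33,110+Y/3-.33)
L=lambda q,z:((Rz.T@(onz(d,*q,z)-O))*1e3).round(1)
print('ring far',L(w(593,159),.0615),'L',L(w(498,250),.0615),'R',L(w(690,250),.0615))
for z in (.0685,.0715,.0745): print(z,'foot far',L(w(592,224),z),'L',L(w(542,270),z),'R',L(w(642,270),z))
from station import get_obs
o=get_obs();print(o['joint_vel'].round(3),o['q'].round(2))
```

```text
ring far [-0.4 27.6 61.5] L [-26.7   1.9  61.5] R [26.4  1.9 61.5]
0.0685 foot far [-0.7 11.5 68.5] L [-14.2  -1.4  68.5] R [12.8 -1.5 68.5]
0.0715 foot far [-0.7 12.4 71.5] L [-14.   -0.4  71.5] R [12.6 -0.4 71.5]
0.0745 foot far [-0.7 13.3 74.5] L [-13.8   0.7  74.5] R [12.5  0.7 74.5]
[-0.001  0.002 -0.     0.001  0.     0.001  0.   ] [-0.07  0.48  0.51  1.83 -0.29  0.9   0.88]
```

```bash
python3 -c "
from station import *
print(hand_in())"
```

```text
the job is handed in; nothing more can be done
None
```

The job is handed in at about 26 s of the 64 s allowed: the cover stands upright and the gripper is holding the tall tube over the window, at rest. `hand_in()` gives no verdict.

- **Cover:** The first fold stopped about 3.6° short. I saw this in the wrist view along the hinge, pinched the tab again and pushed it on. The same view then put it within about 0.6° of upright, though the camera calibration adds some doubt. A later scene picture, with the tube already over the window, showed the cover had not moved.
- **Tube:** I took the tall tube from the rack hole farthest from the robot and carried it with its foot at about 163 mm, over the 120 mm guard.
- **Final position:**
  - The foot is within about 1 mm of the window centre in the wrist view. The fixed cameras placed the window about 1–2 mm differently, so I aimed between the two.
  - The foot is about 10 mm above the window. I worked this out from the gripper height, assuming no slip in the grip, and the pictures agree.
  - The tube matched a vertical line in the scene view, and force readings were near zero.
- **Everything else:** In the last pictures the two short tubes, spare cap, tape, bottle, cup and marker are where they started. I checked the packet only by eye.

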